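# Tip up two tip boxes and send the stamped one over the dispatch line

### The job

One of the two empty blue pipette tip boxes has a release stamp under its base, a round green label with a white tick. With the fingertips only, never pinching or lifting a box, tip both boxes up over the front edge of the dispatch board so that each stands on its hinged back side on the board with its base facing you; then gently push the stamped one straight back until all of it is beyond the yellow line, still standing on end. Leave the unstamped box standing where you tipped it, and do not disturb the other things.

Things in the scene. Friction and masses are not known exactly. Their poses are not given: they have to be found in the camera images.
- board: dispatch board: grey-blue sheet fixed on the bench, 164 mm deep (its x, to the back), 440 mm wide (y, to the left), 5 mm thick, square-edged. Origin: middle of its front edge, at bench height. An 8 mm thick aluminium rail, 15 mm above the board, runs along its back. A yellow tape line 10 mm wide crosses the board parallel to the front edge at x = 64 to 74 mm
- line (a point): middle of the far edge of the yellow line, on the board's top (board x = 74 mm)
- rail (a point): middle of the foot of the back rail's front face, on the board's top (board x = 156 mm)
- box_a: one of two identical closed dark blue tip boxes, loose, about 0.2 kg, lid fixed shut: 85 mm deep (x -42 to 43; the lid's front tab reaches x = -46 from 30 to 66 mm height), 122 wide (y), 70 high. Origin: centre of the underside; z up, x from front tab to hinged back. Stands flat at first, its back 5 to 20 mm short of the board's front edge
- box_b: the other box, same but for the underside. Pushed on at the front, a box stops against the board's 5 mm edge and tips about it as a fingertip follows the front tab up and over; past about 60 degrees it goes over by itself and stands 85 mm tall, 70 mm deep on its flat back: x down, z to the back, base facing the robot (leaning about 5 degrees towards it)
- stamp (a point): centre of the stamp, a 68 mm round label, green with a white rim and a white tick, in the middle of the underside of one of the two boxes; it cannot be seen until that box is tipped. The stamped box is the one whose origin coincides with this point
- marker: marker pen with a red cap, 135 mm long, 17 mm thick, lying loose between the boxes; origin at its underside. A bystander
- tape: roll of tape, 98 mm across, 25 mm high, lying loose at the left; origin at its underside. A bystander
- clock: small white timer, 68 x 68 x 20 mm, loose at the right of the board; origin at its underside. A bystander
- cup: specimen cup with a red lid, 72 mm across, 76 mm high, loose at the right in front; origin at its underside. A bystander
- glass_beaker: glass beaker, 54 mm across, 69 mm high, loose at the left of the board's rear; origin at its underside. A bystander

How it is judged:
By the outcome, as a careful person would: the job done as asked, in the order asked, and still so for the second after the job is handed in, with the robot touching nothing.
It also fails if it takes over 64 s, if anything falls off the work surface, if the arm or the gripper's body presses on something with over 40 N, if the wrist force passes 120 N, or if a joint passes its speed limit or range.

### The arm

A 6-joint arm with a two-finger parallel gripper is mounted at the origin on a cart in front of the work surface, level with it; the furniture and walls round the work are solid. World frame = base frame: x ahead of the robot, y to its left, z up, the work surface at z = 0. Lengths are in m, angles in degrees, forces in N, time in s.
With the tool pointing down it reaches from about 0.3 to 0.75 m from the base axis. Payload 8.5 kg.
Tool frame: the origin (TCP) lies between the finger pads; the fingertips stand env.finger_overhang ahead of it and the grasp point (between the pads) lies 2 mm behind it (env.finger_overhang is the distance from the TCP to the fingertips, in m); z points along the fingers, y is the line along which they close (so a half turn about z gives the same grasp; the last joint's range is limited). The gripper opens to 85 mm and grips with 20 to 120 N. Pads are 22 mm wide; open, the fingers measure 114 mm over their backs; the gripper's body (76 mm by 85 mm) begins 54 mm behind the grasp point. The pads swing forward as they close: fully open they stand 13 mm farther back than shut.
Start: joints at [55.044, 21.807, 74.336, -0, 83.858, -12.336], TCP at [0.212, 0.508, 0.215] pointing down, gripper open.
Joint ranges: [-178.18, 178.18], [-50.72, 133.34], [12.68, 142.11], [-81.47, 261.47], [9.98, 163.14], [-165.26, 165.26]. Speed limits (degrees/s): [136.94, 136.94, 180, 180, 180, 180].

### API

Orientations are given as a 3x3 rotation matrix whose columns are the frame's x, y, z axes.
In Python, from rig import env gives the robot as it stands. The module is installed in compiled form; this text tells all that it offers.
- The arm moves only by the tool jog_arm, never from a script. Its arguments are lists of equal length, an entry for each row: "hand": the finger opening in m, from 0 to 0.0854; "travel": the shift along the world's x, y, z in m, a list of three; "yaw": the turn about the world's z in rad. A call has exactly 5 rows; each row shifts and turns the commanded pose from where the row before left it; what a row does not reach is not made up. A row lasts 1/8 s, in which the tool goes at most 62.5 mm and 10.7 degrees, less where a joint would pass 70% of its speed; a pose out of reach is approached as far as the arm can. A call is refused whole if a number of a shift passes 0.0625 or a number of a turn 0.188, either way. A call with a gripper value outside its range is refused whole. The fingers move at their own pace and stop on an object; "grip_force" is the grip in N (left out, the last holds). Time passes only in rows, so rows that do not move let the fingers close, or fill a call up. It gives the time, the measured TCP pose, the force, the opening and the grip force at its end, in the units of the state.
- env.observe(): the state, without advancing time (a new reading comes with each control period).
- env.get_image(name): name is "scene" or "top"; returns the picture (400x640x3 uint8, red, green, blue); there is no depth.
- env.calibration(name): a dict with "fx", "fy", "cx", "cy" (pixels), "k1" (the pictures are not rectified: a ray, as slopes to the right and down, at radius r is drawn at 1 + k1 r^2 times it, then the intrinsics apply), "position" and "rotation" of the camera in the world. Camera axes: x right, y down, z forward; pixel columns grow to the right and rows downward; lengths in m; the calibration is good to about 2 mm. A picture is of the moment at which its call begins. calibration takes no time and is no camera call.
- env.close_job(): hands the job in; it is judged then, once.
The state is a dict: "time_s": time; "q": joint angles; "qvel": joint speeds; "joint_efforts": joint torques, N m; "position": TCP position; "tool_rot": TCP orientation; "ft_force": force on the tool from outside, world axes, zero at the start; "wrist_torque": the same for the moment, N m; "grip_width": finger opening in m; "gripper_force": force on a finger pad.
Only numpy, scipy, OpenCV 4.12 (cv2) and the standard library are available. Lean on these libraries where they do the work, as an engineer would, in place of code of your own. Each camera call takes 0.05 s, during which the arm holds its last target. There are 200 camera calls.

## Working session

There is one attempt and no reset: what is moved stays moved. The work goes in short steps, Python scripts to look and compute and a tool call to move; the robot and the scene stay as the last step left them, time stands still between calls to the robot, and variables do not carry over. Pictures are saved under pics/ and viewed, at most 10 in all, crops included, and the job is handed in when it is done.

Besides the shell and the picture viewer there is one more tool, called after "Call:" as a command line: name --pt "numbers of a row" for each row, then --argument value for the rest. jog_arm: Moves the arm, as the interface text tells. Its arguments: {"type":"object","properties":{"hand":{"type":"array"},"travel":{"type":"array"},"yaw":{"type":"array"},"grip_force":{"type":"number"}},"required":["hand","travel","yaw"]}

```bash
mkdir -p pics; cat > h.py <<'E'
import numpy as np, cv2
from rig import env
def ray(cal,px):
    px=np.atleast_2d(np.array(px,float))
    K=np.array([[cal['fx'],0,cal['cx']],[0,cal['fy'],cal['cy']],[0,0,1]])
    u=cv2.undistortPoints(px.reshape(-1,1,2),K,np.array([cal['k1'],0,0,0,0.])).reshape(-1,2)
    d=np.c_[u,np.ones(len(u))]@np.array(cal['rotation']).T
    return np.array(cal['position']),d
def onz(name,px,z):
    o,d=ray(env.calibration(name),px)
    return o+d*((z-o[2])/d[:,2])[:,None]
def snap(name,fn):
    im=env.get_image(name); cv2.imwrite('pics/'+fn,im[:,:,::-1]); return im
E
python3 - <<'E'
from h import *
a=snap('scene','s0.png');b=snap('top','t0.png')
for n in('scene','top'):
    c=env.calibration(n);print(n,{k:np.round(v,3).tolist() for k,v in c.items()})
s=env.observe();print(s['position'],s['tool_rot'],s['time_s'],s['grip_width'],env.finger_overhang)
E
```

```text
scene {'fx': 512.66, 'fy': 512.66, 'cx': 320.877, 'cy': 198.672, 'k1': 0.039, 'position': [0.018, -0.573, 0.883], 'rotation': [[0.735, -0.485, 0.475], [-0.678, -0.541, 0.498], [0.015, -0.688, -0.726]]}
top {'fx': 514.593, 'fy': 514.593, 'cx': 317.601, 'cy': 203.333, 'k1': -0.12, 'position': [0.357, 0.0, 1.485], 'rotation': [[-0.008, -0.99, 0.144], [-1.0, 0.011, 0.019], [-0.02, -0.143, -0.989]]}
[0.21139235 0.50746706 0.21478734] [[-9.23074181e-01  3.84621312e-01 -7.08876475e-04]
 [ 3.84621878e-01  9.23073648e-01 -1.02577539e-03]
 [ 2.59810118e-04 -1.21951618e-03 -9.99999223e-01]] 0.1 0.08523973848146688 0.017
```

View pics/s0.png

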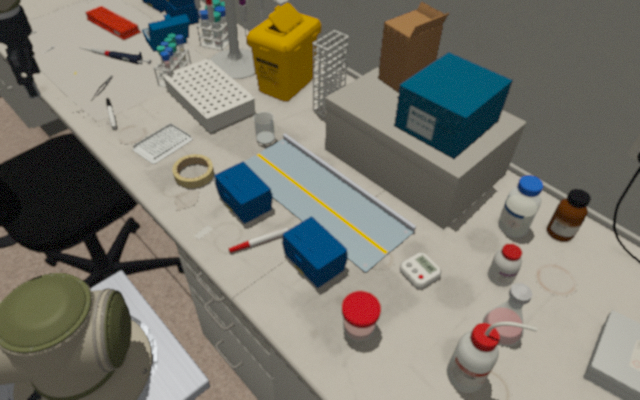

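View pics/t0.png

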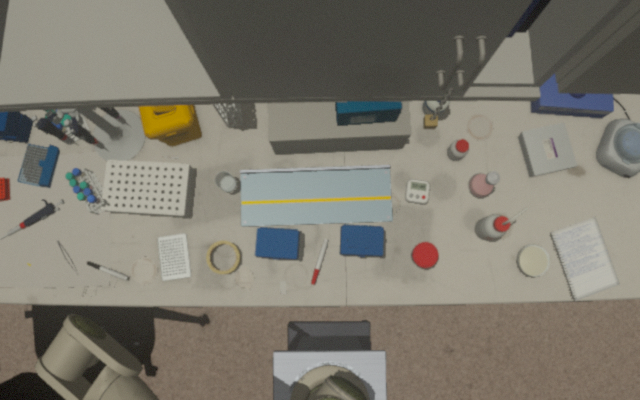

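The top view shows the board at about (242–392, 168–226), the boxes at (278,244) and (362,241), the marker at (320,260), the tape at (223,257), the cup at (425,255) and the clock at (418,191). The scene view agrees with this. I'll measure these next.

```bash
python3 - <<'E'
from h import *
im=cv2.imread('pics/t0.png'); hsv=cv2.cvtColor(im,cv2.COLOR_BGR2HSV)
print('px board',hsv[185,300],'box',hsv[244,278],'yel',hsv[200,300],'bench',hsv[280,200], 'marker', hsv[250,322])
def comps(m,lo=60):
    cs,_=cv2.findContours(m,cv2.RETR_EXTERNAL,cv2.CHAIN_APPROX_NONE)
    return [c for c in cs if cv2.contourArea(c)>lo]
roi=np.zeros(im.shape[:2],np.uint8); roi[155:300,190:450]=255
box=cv2.inRange(hsv,(98,150,30),(125,255,255))&roi
yel=cv2.inRange(hsv,(18,120,100),(35,255,255))&roi
red=(cv2.inRange(hsv,(0,150,80),(8,255,255))|cv2.inRange(hsv,(170,150,80),(180,255,255)))&roi
brd=cv2.inRange(hsv,(88,20,80),(112,110,255))&roi
for n,m,z in(('box',box,.07),('yel',yel,.005),('red',red,0.01),('brd',brd,.005)):
    for c in comps(m,25):
        r=cv2.minAreaRect(c); bp=cv2.boxPoints(r)
        w=onz('top',bp,z); ctr=w.mean(0)
        e=np.linalg.norm(np.diff(w[[0,1,2]],axis=0)[:,:2],axis=1)
        print(n,np.round(bp).tolist(),'ctr',np.round(ctr,4),'edges',np.round(e,3)); print(np.round(w[:,:2],3).tolist())
        if n=='box':
            rows=np.nonzero(m.any(1))
E
```

```text
px board [ 90  19 162] box [106 142 117] yel [ 25 195 196] bench [ 21  29 152] marker [ 30  15 170]
yel [[242.0, 201.0], [390.0, 196.0], [390.0, 199.0], [242.0, 204.0]] ctr [0.5823 0.0341 0.005 ] edges [0.432 0.008]
[[0.581, 0.25], [0.592, -0.182], [0.583, -0.182], [0.573, 0.25]]
red [[413.0, 243.0], [437.0, 243.0], [437.0, 266.0], [413.0, 266.0]] ctr [ 0.4198 -0.2776  0.01  ] edges [0.069 0.066]
[[0.453, -0.244], [0.452, -0.313], [0.386, -0.311], [0.387, -0.242]]
brd [[254.0, 257.0], [256.0, 226.0], [299.0, 229.0], [297.0, 261.0]] ctr [0.4569 0.1481 0.005 ] edges [0.091 0.125]
[[0.417, 0.213], [0.507, 0.207], [0.497, 0.083], [0.407, 0.09]]
brd [[299.0, 221.0], [300.0, 210.0], [314.0, 212.0], [313.0, 222.0]] ctr [0.5343 0.0608 0.005 ] edges [0.03  0.039]
[[0.521, 0.082], [0.551, 0.079], [0.547, 0.04], [0.517, 0.043]]
brd [[319.0, 204.0], [389.0, 200.0], [391.0, 219.0], [320.0, 223.0]] ctr [ 0.5459 -0.0781  0.005 ] edges [0.207 0.056]
[[0.568, 0.026], [0.579, -0.18], [0.523, -0.182], [0.513, 0.023]]
brd [[282.0, 175.0], [296.0, 169.0], [301.0, 178.0], [286.0, 184.0]] ctr [0.6523 0.105  0.005 ] edges [0.046 0.03 ]
[[0.656, 0.132], [0.675, 0.09], [0.648, 0.078], [0.629, 0.12]]
brd [[312.0, 172.0], [388.0, 168.0], [390.0, 193.0], [313.0, 197.0]] ctr [ 0.632  -0.0687  0.005 ] edges [0.225 0.074]
[[0.663, 0.045], [0.674, -0.179], [0.601, -0.181], [0.59, 0.041]]
```

```bash
python3 - <<'E'
import cv2
im=cv2.imread('pics/t0.png')[155:295,205:450]
cv2.imwrite('pics/t0c.png',cv2.resize(im,None,fx=3.2,fy=3.2,interpolation=cv2.INTER_CUBIC))
E
```

```text
(no output)
```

View pics/t0c.png

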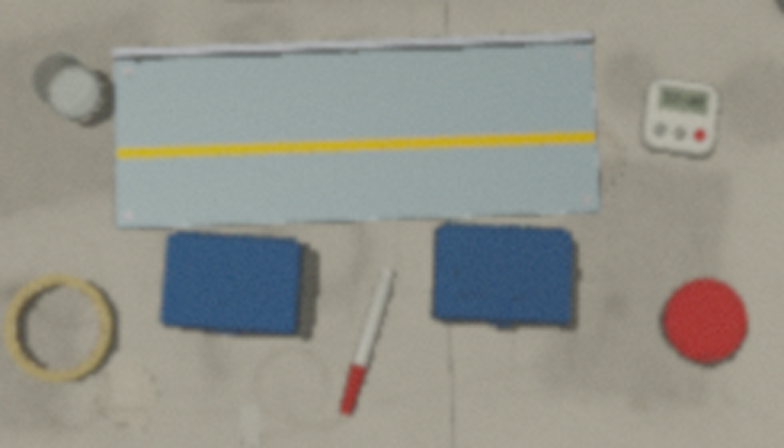

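The crop shows both boxes turned clockwise relative to the board. The left box spans about (163–303, 232–335) and the right box about (432–577, 223–327). The marker lies between them at crop (345–390, 270–410). I'll fit the boxes and the board edges now.

```bash
python3 - <<'E'
from h import *
im=cv2.imread('pics/t0.png'); hsv=cv2.cvtColor(im,cv2.COLOR_BGR2HSV)
roi=np.zeros(im.shape[:2],np.uint8); roi[215:275,245:395]=255
box=cv2.inRange(hsv,(98,105,30),(125,255,255))&roi
for c in cv2.findContours(box,cv2.RETR_EXTERNAL,cv2.CHAIN_APPROX_NONE)[0]:
    if cv2.contourArea(c)<200: continue
    r=cv2.minAreaRect(c);w=onz('top',cv2.boxPoints(r),.07)
    e=np.diff(w[[0,1,2]],axis=0)[:,:2]
    print('box',np.round(w[:,:2],3).tolist(),'ctr',w.mean(0)[:2].round(4),np.linalg.norm(e,axis=1).round(3),np.degrees(np.arctan2(e[:,1],e[:,0])).round(1))
    m=np.zeros_like(box);cv2.drawContours(m,[c],-1,255,-1)
    x,y,ww,hh=cv2.boundingRect(c); cols=np.arange(x+8,x+ww-8)
    for nm,z,f in(('rear top',.066,lambda q:np.nonzero(m[:,q])[0].min()-.5),('front',.03,lambda q:np.nonzero(m[:,q])[0].max()+.5)):
        p=onz('top',[[q,f(q)] for q in cols],z); k=np.polyfit(p[:,1],p[:,0],1); print(nm,'x at mid',np.polyval(k,p[:,1].mean()).round(4),'y mid',p[:,1].mean().round(3),'yaw',-np.degrees(np.arctan(k[0])).round(2), 'range',p[:,0].min().round(3),p[:,0].max().round(3))
crop=lambda u,v:[205+u/3.2,155+v/3.2]
print('board corners front L,R',onz('top',[crop(116,227),crop(598,212)],.005).round(4).tolist())
print('rail back L,R',onz('top',[crop(115,50),crop(593,37)],.02).round(4).tolist())
y=onz('top',[[242,202.5],[390,197.5]],.005);print('yellow mid L,R',y.round(4).tolist())
print('marker cap,tail',onz('top',[crop(345,412),crop(390,270)],.008).round(3).tolist())
print('tape',onz('top',[crop(60,328)],.02).round(3),'cup',onz('top',[crop(705,320)],.076).round(3),'clock',onz('top',[crop(681,118)],.02).round(3))
E
```

```text
box [[0.418, 0.2], [0.497, 0.195], [0.488, 0.082], [0.41, 0.088]] ctr [0.4533 0.1412] [0.079 0.113] [ -3.7 -94.6]
rear top x at mid 0.4931 y mid 0.141 yaw -4.2 range 0.49 0.497
front x at mid 0.4155 y mid 0.144 yaw -4.16 range 0.412 0.418
box [[0.498, -0.036], [0.497, -0.15], [0.42, -0.148], [0.421, -0.035]] ctr [ 0.4592 -0.0923] [0.113 0.077] [-90.6 178.7]
rear top x at mid 0.4987 y mid -0.093 yaw -3.44 range 0.496 0.5
front x at mid 0.4219 y mid -0.094 yaw -3.42 range 0.421 0.424
board corners front L,R [[0.5077, 0.2513, 0.005], [0.5171, -0.1855, 0.005]]
rail back L,R [[0.6685, 0.252, 0.02], [0.6753, -0.1837, 0.02]]
yellow mid L,R [[0.5765, 0.25, 0.005], [0.5866, -0.1819, 0.005]]
marker cap,tail [[0.34, 0.044, 0.008], [0.466, 0.003, 0.008]]
tape [[0.416 0.298 0.02 ]] cup [[ 0.416 -0.266  0.076]] clock [[ 0.6   -0.261  0.02 ]]
```

Call:
jog_arm --hand '[0.04,0.04,0.04,0.04,0.04]' --pt "0.02 -0.06 0" --pt "0.02 -0.06 0" --pt "0.02 -0.06 0" --pt "0.02 -0.06 0" --pt "0.02 -0.05 0" --yaw '[0.09,0.09,0.08,0.08,0.08]'

```text
time_s: 0.72
position: [0.3106, 0.2186, 0.2153]
tool_rot: [[-1.0, -0.028, -0.0], [-0.028, 1.0, -0.0], [0.0, -0.0, -1.0]]
ft_force: [1.0, 0.3, 0.3]
grip_width: 0.04
gripper_force: 0.0
```

Call:
jog_arm --hand '[0.06,0.06,0.06,0.06,0.06]' --pt "0.01 -0.03 -0.03" --pt "0.01 -0.03 -0.04" --pt "0.01 -0.016 -0.04" --pt "0.01 0 -0.04" --pt "0 0 0" --yaw '[0,0,0,0,0]'

```text
time_s: 1.35
position: [0.3495, 0.1442, 0.0638]
tool_rot: [[-1.0, -0.024, -0.006], [-0.024, 1.0, -0.0], [0.006, -0.0, -1.0]]
ft_force: [0.1, -0.4, -0.1]
grip_width: 0.0601
gripper_force: 0.0
```

Call:
jog_arm --hand '[0.06,0.06,0.06,0.06,0.06]' --pt "0.015 0 0" --pt "0.015 0 0" --pt "0.008 0 0" --pt "0.006 0 0" --pt "0.006 0 0" --yaw '[0,0,0,0,0]'

```text
time_s: 1.98
position: [0.4008, 0.1445, 0.0654]
tool_rot: [[-1.0, -0.025, -0.0], [-0.025, 1.0, -0.0], [0.0, -0.0, -1.0]]
ft_force: [-0.9, 0.4, -0.2]
grip_width: 0.06
gripper_force: 0.0
```

```bash
python3 - <<'E'
from h import *
im=snap('scene','s1.png'); c=im[110:310,140:440]; cv2.imwrite('pics/s1c.png',cv2.resize(c,None,fx=2.5,fy=2.5,interpolation=cv2.INTER_CUBIC)[:,:,::-1])
E
```

```text
(no output)
```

View pics/s1c.png

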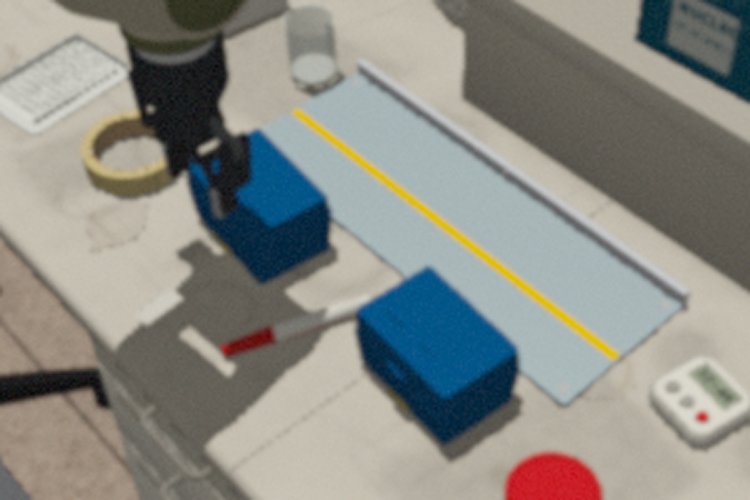

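The fingers are at the front of box A, with the near fingertip at crop (222,210). Nothing else has moved. Next I push it to the board edge and start the arc.

Call:
jog_arm --hand '[0.06,0.06,0.06,0.06,0.06]' --pt "0.006 0 0" --pt "0.006 0 0" --pt "0.003 0 0.003" --pt "0.005 0 0.007" --pt "0.005 0 0.006" --yaw '[0,0,0,0,0]'

```text
time_s: 2.65
position: [0.426, 0.1445, 0.082]
tool_rot: [[-1.0, -0.025, 0.001], [-0.025, 1.0, 0.0], [-0.001, 0.0, -1.0]]
ft_force: [-0.3, -0.5, 0.2]
grip_width: 0.0597
gripper_force: 0.0
```

Call:
jog_arm --hand '[0.06,0.06,0.06,0.06,0.06]' --pt "0.006 0 0.006" --pt "0.006 0 0.005" --pt "0.006 0 0.004" --pt "0.006 0 0.004" --pt "0.006 0 0.004" --yaw '[0,0,0,0,0]'

```text
time_s: 3.28
position: [0.456, 0.1445, 0.1045]
tool_rot: [[-1.0, -0.025, -0.0], [-0.025, 1.0, -0.0], [0.0, -0.0, -1.0]]
ft_force: [-0.2, 0.2, 0.1]
grip_width: 0.0595
gripper_force: 0.0
```

```bash
python3 - <<'E'
from h import *
im=snap('scene','s2.png'); c=im[110:310,140:440]; cv2.imwrite('pics/s2c.png',cv2.resize(c,None,fx=2.5,fy=2.5,interpolation=cv2.INTER_CUBIC)[:,:,::-1])
E
```

```text
(no output)
```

View pics/s2c.png

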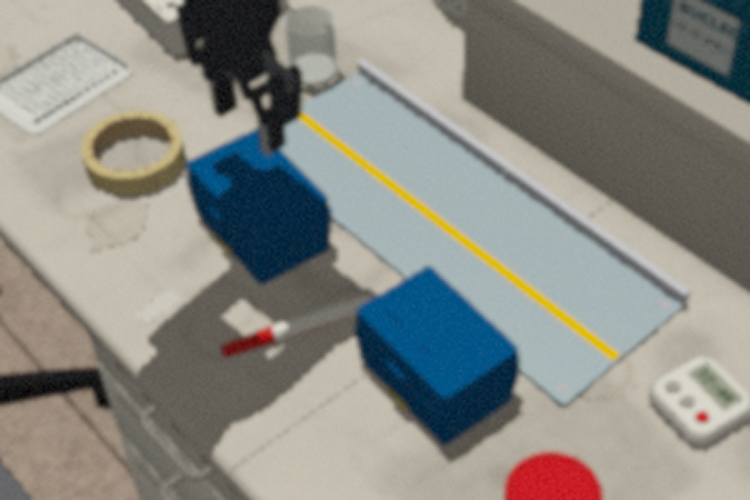

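Box A has not moved: the fingers rose too early and now hang above its lid, with the near tip at crop (270,150). I'll back off, lower again and push farther at constant height.

Call:
jog_arm --hand '[0.06,0.06,0.06,0.06,0.06]' --pt "-0.04 0 0" --pt "-0.03 0 0" --pt "0 0 -0.025" --pt "0 0 -0.022" --pt "0.006 0 0" --yaw '[0,0,0,0,0]'

```text
time_s: 3.95
position: [0.3909, 0.1444, 0.0566]
tool_rot: [[-1.0, -0.025, -0.003], [-0.025, 1.0, -0.0], [0.003, -0.0, -1.0]]
ft_force: [0.2, 0.5, -0.2]
grip_width: 0.0601
gripper_force: 0.0
```

Call:
jog_arm --hand '[0.06,0.06,0.06,0.06,0.06]' --pt "0.006 0 0" --pt "0.005 0 0" --pt "0.005 0 0" --pt "0.005 0 0" --pt "0.005 0 0" --yaw '[0,0,0,0,0]'

```text
time_s: 4.58
position: [0.418, 0.1445, 0.0574]
tool_rot: [[-1.0, -0.025, 0.0], [-0.025, 1.0, -0.0], [-0.0, -0.0, -1.0]]
ft_force: [0.0, -0.3, 0.5]
grip_width: 0.0598
gripper_force: 0.0
```

```bash
python3 - <<'E'
from h import *
o,d=ray(env.calibration('scene'),[[248,170.8]])
for y in(.100,.107,.114): t=(y-o[1])/d[0,1]; print('tip at y',y,(o+t*d[0]).round(4))
im=snap('top','t1.png'); c=im[155:295,205:450]; cv2.imwrite('pics/t1c.png',cv2.resize(c,None,fx=3.2,fy=3.2,interpolation=cv2.INTER_CUBIC)[:,:,::-1])
def edge(fn):
    hsv=cv2.cvtColor(cv2.imread(fn),cv2.COLOR_BGR2HSV); m=cv2.inRange(hsv,(98,105,30),(125,255,255))
    p=onz('top',[[q,np.nonzero(m[215:250,q])[0].min()+214.5] for q in range(266,294)],.066);k=np.polyfit(p[:,1],p[:,0],1)
    print(fn,'rear x at .141',np.polyval(k,.141).round(4),'yaw',-np.degrees(k[0]).round(2))
edge('pics/t0.png');edge('pics/t1.png')
E
```

```text
tip at y 0.1 [0.4464 0.1    0.1366]
tip at y 0.107 [0.4508 0.107  0.1288]
tip at y 0.114 [0.4553 0.114  0.1211]
pics/t0.png rear x at .141 0.493 yaw -3.75Traceback (most recent call last):
  File "<stdin>", line 9, in <module>
  File "<stdin>", line 7, in edge
    return umr_minimum(a, axis, None, out, keepdims, initial, where)
ValueError: zero-size array to reduction operation minimum which has no identity
```

```bash
python3 - <<'E'
from h import *
im=snap('scene','s3.png'); 
big=lambda c,f:cv2.resize(c,None,fx=f,fy=f,interpolation=cv2.INTER_CUBIC)
a=big(im[130:250,170:300],4); b=big(cv2.imread('pics/t1.png')[205:285,245:325,::-1],4)
b=cv2.copyMakeBorder(b,0,480-b.shape[0],0,0,cv2.BORDER_CONSTANT)
cv2.imwrite('pics/m3.png',np.hstack([a,b[:,:270]])[:,:,::-1])
E
```

```text
(no output)
```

View pics/m3.png

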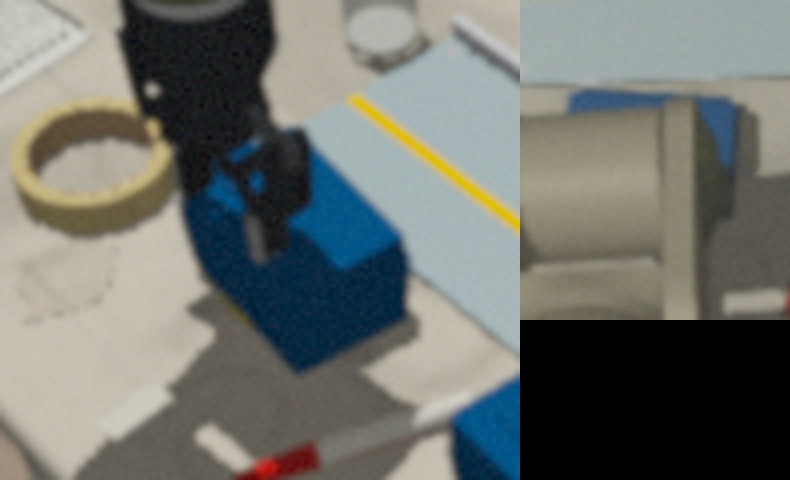

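The left panel shows the near fingertip at about (262,260), which is px (235.5,195). Box A is unmoved, with its front-right-bottom corner at px (244.5,222.5). I'll cross-check these two with rays.

```bash
python3 - <<'E'
from h import *
P=lambda u,v:[170+u/4,130+v/4]
print('bottom front-right corner z0',onz('scene',[P(298,370)],0).round(4))
print('bottom rear-right corner z0',onz('scene',[P(404,318)],0).round(4))
print('top front-right z.07',onz('scene',[P(282,285)],.07).round(4), 'top rear-right', onz('scene',[P(405,243)],.07).round(4),'top rear-left',onz('scene',[P(297,130)],.07).round(4),'top fr left',onz('scene',[P(188,200)],.07).round(4))
o,d=ray(env.calibration('scene'),[P(262,262)])
for z in(.04,.05,.06,.07,.08,.09): print('tip',(o+(z-o[2])/d[0,2]*d[0]).round(4))
s=env.observe();print(s['position'],s['ft_force'],s['q'])
E
```

```text
bottom front-right corner z0 [[0.416  0.0927 0.    ]]
bottom rear-right corner z0 [[0.4855 0.0837 0.    ]]
top front-right z.07 [[0.4146 0.0944 0.07  ]] top rear-right [[0.484  0.0749 0.07  ]] top rear-left [[0.4951 0.1883 0.07  ]] top fr left [[0.4147 0.1822 0.07  ]]
tip [0.4315 0.141  0.04  ]
tip [0.4266 0.1325 0.05  ]
tip [0.4217 0.124  0.06  ]
tip [0.4168 0.1155 0.07  ]
tip [0.4119 0.1071 0.08  ]
tip [0.407  0.0986 0.09  ]
[0.4181601  0.14448308 0.05734672] [-0.37275901 -0.67372116  0.58106365] [ 3.65965104e+00  2.29078355e+01  1.04254568e+02 -6.61200849e-04
  5.28121206e+01 -8.77773608e+01]
```

Call:
jog_arm --hand '[0.06,0.06,0.06,0.06,0.06]' --pt "-0.025 0 0.005" --pt "-0.025 0 0" --pt "0 0 -0.015" --pt "0 0 -0.012" --pt "0 0 0" --yaw '[0,0,0,0,0]'

```text
time_s: 5.3
position: [0.3671, 0.1445, 0.0349]
tool_rot: [[-1.0, -0.025, -0.002], [-0.025, 1.0, -0.0], [0.002, -0.0, -1.0]]
ft_force: [-0.4, 0.7, 0.0]
grip_width: 0.0605
gripper_force: 0.0
```

```bash
python3 - <<'E'
from h import *
im=snap('scene','s4.png'); 
big=lambda c,f:cv2.resize(c,None,fx=f,fy=f,interpolation=cv2.INTER_CUBIC)
cv2.imwrite('pics/m4.png',big(im[130:250,150:300],5)[:,:,::-1])
E
```

```text
(no output)
```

View pics/m4.png

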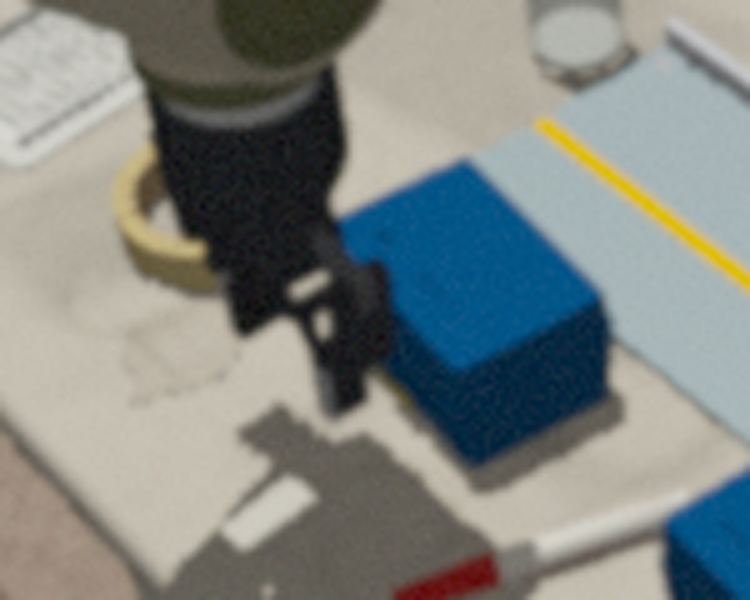

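The near fingertip is at (340,412), px (218,212.4), and the far fingertip at (240,333), px (198,196.6). They stand clear in front of box A.

```bash
python3 - <<'E'
from h import *
o,d=ray(env.calibration('scene'),[[218,212.4],[198,196.6]])
for dd in d:
    for z in(.0,.02,.03,.04,.05,.06): print(z,(o+(z-o[2])/dd[2]*dd).round(4))
E
```

```text
0.0 [0.3894 0.1579 0.    ]
0.02 [0.381  0.1413 0.02  ]
0.03 [0.3768 0.133  0.03  ]
0.04 [0.3726 0.1248 0.04  ]
0.05 [0.3684 0.1165 0.05  ]
0.06 [0.3642 0.1082 0.06  ]
0.0 [ 0.3834  0.2307 -0.    ]
0.02 [0.3751 0.2125 0.02  ]
0.03 [0.371  0.2034 0.03  ]
0.04 [0.3669 0.1943 0.04  ]
0.05 [0.3627 0.1852 0.05  ]
0.06 [0.3586 0.1761 0.06  ]
```

By image, the tips sit about 20 mm above the reported TCP height, so tip z is now about 0.055. That explains the misses, and this height is right for pushing.

Call:
jog_arm --hand '[0.06,0.06,0.06,0.06,0.06]' --pt "0.015 0 0" --pt "0.012 0 0" --pt "0.007 0 0" --pt "0.006 0 0" --pt "0.005 0 0" --yaw '[0,0,0,0,0]'

```text
time_s: 5.98
position: [0.4127, 0.1445, 0.0353]
tool_rot: [[-1.0, -0.025, -0.001], [-0.025, 1.0, -0.0], [0.001, -0.0, -1.0]]
ft_force: [-0.8, -0.6, 1.5]
grip_width: 0.0598
gripper_force: 0.9
```

```bash
cat >> h.py <<'E'
def edge(fn,lo,hi,y):
    hsv=cv2.cvtColor(cv2.imread(fn),cv2.COLOR_BGR2HSV); m=cv2.inRange(hsv,(98,100,30),(125,255,255)); r=m[205:250]
    q=[c for c in range(lo,hi) if r[:,c].any()]
    if len(q)<4: print('few'); return
    p=onz('top',[[c,np.nonzero(r[:,c])[0].min()+204.5] for c in q],.066);k=np.polyfit(p[:,1],p[:,0],1)
    print(fn,len(q),'rear x',np.polyval(k,y).round(4),'yaw',-np.degrees(k[0]).round(2))
E
python3 - <<'E'
from h import *
snap('top','t2.png'); edge('pics/t0.png',264,294,.141); edge('pics/t2.png',264,294,.141)
print(env.observe()['ft_force'])
E
```

```text
pics/t0.png 30 rear x 0.4932 yaw -4.38
pics/t2.png 30 rear x 0.5051 yaw 1.32
[-0.389761    0.21841112 -0.37381357]
```

Call:
jog_arm --hand '[0.06,0.06,0.06,0.06,0.06]' --pt "0.004 0 0" --pt "0.005 0 0.006" --pt "0.006 0 0.006" --pt "0.006 0 0.006" --pt "0.006 0 0.006" --yaw '[0,0,0,0,0]'

```text
time_s: 6.65
position: [0.4403, 0.1445, 0.0599]
tool_rot: [[-1.0, -0.025, 0.001], [-0.025, 1.0, -0.0], [-0.001, -0.0, -1.0]]
ft_force: [-0.6, -0.5, 1.3]
grip_width: 0.0597
gripper_force: 0.2
```

```bash
python3 - <<'E'
from h import *
im=snap('scene','s5.png'); 
big=lambda c,f:cv2.resize(c,None,fx=f,fy=f,interpolation=cv2.INTER_CUBIC)
cv2.imwrite('pics/m5.png',big(im[120:250,150:320],4.5)[:,:,::-1])
E
```

```text
(no output)
```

View pics/m5.png

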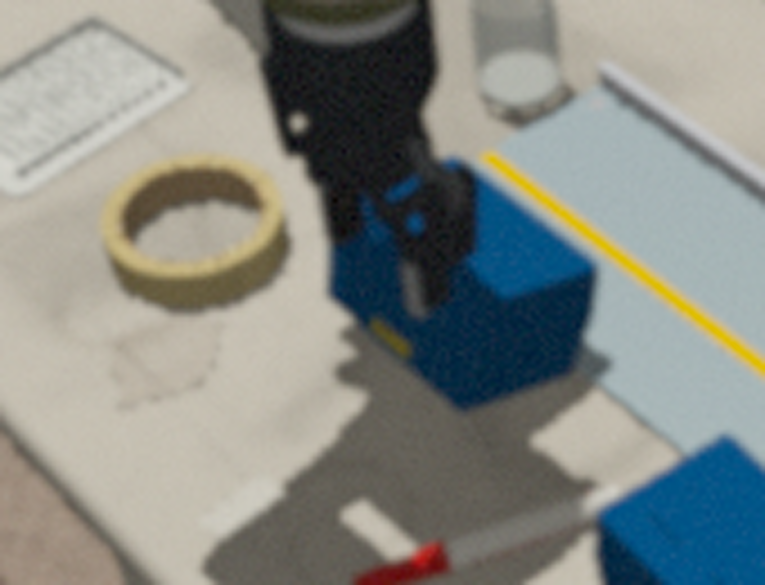

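Box A is tipping: the lower edge of its right face, from (465,408) to (580,375), is now much flatter than before. The fingertips are still on its front, so I continue the arc.

Call:
jog_arm --hand '[0.06,0.06,0.06,0.06,0.06]' --pt "0.007 0 0.005" --pt "0.007 0 0.005" --pt "0.007 0 0.004" --pt "0.008 0 0.003" --pt "0.008 0 0.003" --yaw '[0,0,0,0,0]'

```text
time_s: 7.32
position: [0.4772, 0.1445, 0.0795]
tool_rot: [[-1.0, -0.025, 0.0], [-0.025, 1.0, -0.0], [-0.0, -0.0, -1.0]]
ft_force: [-0.7, -0.2, 0.3]
grip_width: 0.0598
gripper_force: 0.2
```

Call:
jog_arm --hand '[0.06,0.06,0.06,0.06,0.06]' --pt "0.008 0 0.003" --pt "0.008 0 0.001" --pt "0.008 0 0.001" --pt "0.008 0 0" --pt "0.006 0 0" --yaw '[0,0,0,0,0]'

```text
time_s: 7.95
position: [0.5151, 0.1445, 0.0842]
tool_rot: [[-1.0, -0.025, -0.0], [-0.025, 1.0, -0.0], [0.0, -0.0, -1.0]]
ft_force: [0.3, 0.2, -0.5]
grip_width: 0.0601
gripper_force: 0.0
```

```bash
python3 - <<'E'
from h import *
im=snap('scene','s6.png'); 
big=lambda c,f:cv2.resize(c,None,fx=f,fy=f,interpolation=cv2.INTER_CUBIC)
cv2.imwrite('pics/m6.png',big(im[120:250,150:320],4.5)[:,:,::-1])
E
```

```text
(no output)
```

View pics/m6.png

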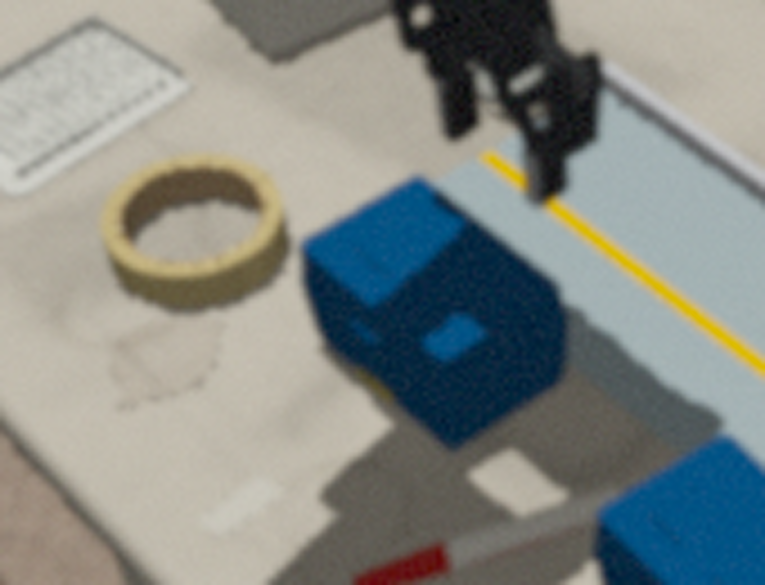

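The fingers slipped over the lid and box A dropped back flat, shifted slightly towards the robot. Its top is now at about (305–465, 180–305). The contact was too high, so I'll retreat, measure, and retry lower on the face with a flatter arc.

Call:
jog_arm --hand '[0.06,0.06,0.06,0.06,0.06]' --pt "-0.03 0 0.03" --pt "-0.05 0 0" --pt "-0.06 0 0" --pt "-0.04 0 -0.02" --pt "0 0 0" --yaw '[0,0,0,0,0]'

```text
time_s: 8.62
position: [0.3314, 0.1445, 0.0937]
tool_rot: [[-1.0, -0.026, -0.003], [-0.026, 1.0, -0.0], [0.003, -0.0, -1.0]]
ft_force: [0.7, 0.4, -0.3]
grip_width: 0.06
gripper_force: 0.0
```

```bash
python3 - <<'E'
from h import *
snap('top','t3.png');im=cv2.imread('pics/t3.png'); hsv=cv2.cvtColor(im,cv2.COLOR_BGR2HSV)
m=cv2.inRange(hsv,(98,100,30),(125,255,255)); m[:205]=0;m[290:]=0;m[:,:240]=0;m[:,400:]=0
for c in cv2.findContours(m,cv2.RETR_EXTERNAL,cv2.CHAIN_APPROX_NONE)[0]:
    if cv2.contourArea(c)>100:
        r=cv2.minAreaRect(c);w=onz('top',cv2.boxPoints(r),.07);e=np.diff(w[[0,1,2]],axis=0)[:,:2]
        print(w[:,:2].round(3).tolist(),'ctr',w.mean(0)[:2].round(4),np.linalg.norm(e,axis=1).round(3)); x,y,ww,hh=cv2.boundingRect(c);print(x,y,ww,hh);edge('pics/t3.png',x+6,x+ww-6,.141)
E
```

```text
[[0.423, -0.033], [0.501, -0.038], [0.495, -0.153], [0.417, -0.148]] ctr [ 0.4591 -0.0929] [0.078 0.115]
341 226 42 30
pics/t3.png 30 rear x 0.5116 yaw -3.17
[[0.503, 0.202], [0.502, 0.088], [0.422, 0.088], [0.423, 0.201]] ctr [0.4628 0.1448] [0.114 0.08 ]
255 225 42 30
pics/t3.png 30 rear x 0.5042 yaw 1.33
```

Call:
jog_arm --hand '[0.06,0.06,0.06,0.06,0.06]' --pt "0.01 0 -0.04" --pt "0.02 0 -0.038" --pt "0.025 0 0" --pt "0.015 0 0" --pt "0.01 0 0" --yaw '[0,0,0,0,0]'

```text
time_s: 9.3
position: [0.4165, 0.1444, 0.0162]
tool_rot: [[-1.0, -0.025, 0.001], [-0.025, 1.0, 0.0], [-0.001, 0.0, -1.0]]
ft_force: [-1.1, 0.0, -0.7]
grip_width: 0.06
gripper_force: 0.4
```

Call:
jog_arm --hand '[0.06,0.06,0.06,0.06,0.06]' --pt "0.005 0 0" --pt "0.003 0 0.007" --pt "0.004 0 0.008" --pt "0.005 0 0.008" --pt "0.006 0 0.008" --yaw '[0,0,0,0,0]'

```text
time_s: 9.93
position: [0.4386, 0.1445, 0.0479]
tool_rot: [[-1.0, -0.025, 0.001], [-0.025, 1.0, 0.0], [-0.001, -0.0, -1.0]]
ft_force: [-0.1, -0.5, 0.5]
grip_width: 0.0598
gripper_force: 0.2
```

```bash
python3 - <<'E'
from h import *
snap('top','t4.png')
for lo in(256,262,270,278,286,292): edge('pics/t4.png',lo,lo+7,.145)
snap('scene','s7.png')
E
```

```text
pics/t4.png 7 rear x 0.5299 yaw -0.54
pics/t4.png 7 rear x 0.5299 yaw -0.55
pics/t4.png 7 rear x 0.533 yaw 11.77
pics/t4.png 7 rear x 0.5327 yaw -0.56
pics/t4.png 7 rear x 0.5327 yaw -0.57
pics/t4.png 4 rear x 0.547 yaw -17.85
```

Box A is now tilted about 24° and the tips sit around 40 mm up its face, so this is working.

Call:
jog_arm --hand '[0.06,0.06,0.06,0.06,0.06]' --pt "0.005 0 0.005" --pt "0.005 0 0.005" --pt "0.006 0 0.004" --pt "0.006 0 0.004" --pt "0.006 0 0.003" --yaw '[0,0,0,0,0]'

```text
time_s: 10.65
position: [0.4661, 0.1445, 0.0686]
tool_rot: [[-1.0, -0.025, 0.0], [-0.025, 1.0, 0.0], [-0.0, 0.0, -1.0]]
ft_force: [-0.3, 1.1, -0.5]
grip_width: 0.06
gripper_force: 0.1
```

```bash
python3 - <<'E'
from h import *
snap('top','t5.png')
for lo in(256,262,270,278,286,292): edge('pics/t5.png',lo,lo+7,.145)
E
```

```text
few
few
few
few
few
pics/t5.png 4 rear x 0.5611 yaw -17.89
```

```bash
python3 - <<'E'
from h import *
for f in('t4','t5'):
    hsv=cv2.cvtColor(cv2.imread(f'pics/{f}.png'),cv2.COLOR_BGR2HSV); m=cv2.inRange(hsv,(98,90,20),(125,255,255)); m[:185]=0;m[265:]=0;m[:,:240]=0;m[:,310:]=0
    for c in range(252,306,6):
        r=np.nonzero(m[:,c])[0]; print(f,c,(r.min(),r.max(),len(r)) if len(r) else None, onz('top',[[c,r.min()-.5]],.06)[0].round(3) if len(r) else '')
E
```

```text
t4 252 None 
t4 258 (np.int64(216), np.int64(223), 8) [0.531 0.195 0.06 ]
t4 264 (np.int64(216), np.int64(222), 7) [0.531 0.178 0.06 ]
t4 270 (np.int64(215), np.int64(222), 8) [0.534 0.161 0.06 ]
t4 276 (np.int64(215), np.int64(222), 8) [0.533 0.145 0.06 ]
t4 282 (np.int64(215), np.int64(220), 6) [0.533 0.128 0.06 ]
t4 288 (np.int64(215), np.int64(219), 5) [0.533 0.111 0.06 ]
t4 294 (np.int64(215), np.int64(230), 16) [0.533 0.094 0.06 ]
t4 300 None 
t5 252 None 
t5 258 None 
t5 264 None 
t5 270 None 
t5 276 None 
t5 282 None 
t5 288 None 
t5 294 (np.int64(210), np.int64(219), 10) [0.547 0.094 0.06 ]
t5 300 None
```

Call:
jog_arm --hand '[0.06,0.06,0.06,0.06,0.06]' --pt "0.007 0 0.003" --pt "0.007 0 0.002" --pt "0.007 0 0.001" --pt "0.007 0 0.001" --pt "0.007 0 0" --yaw '[0,0,0,0,0]'

```text
time_s: 11.32
position: [0.5015, 0.1448, 0.0758]
tool_rot: [[-1.0, -0.025, 0.001], [-0.025, 1.0, 0.001], [-0.001, 0.001, -1.0]]
ft_force: [-0.2, 3.7, 6.7]
grip_width: 0.0601
gripper_force: 3.0
```

```bash
cat >> h.py <<'E'
def cols(fn,c0=252,c1=306,st=6,z=.05,c=None):
    hsv=cv2.cvtColor(cv2.imread(fn),cv2.COLOR_BGR2HSV); m=cv2.inRange(hsv,(98,90,20),(125,255,255)); m[:165]=0;m[265:]=0
    for c in range(c0,c1,st):
        r=np.nonzero(m[:,c])[0]
        if len(r): print(fn,c,r.min(),r.max(),len(r),onz('top',[[c,r.min()-.5],[c,r.max()+.5]],z)[:,:2].round(3).tolist())
E
python3 - <<'E'
from h import *
snap('top','t6.png'); cols('pics/t6.png'); im=snap('scene','s8.png')
hsv=cv2.cvtColor(im,cv2.COLOR_RGB2HSV); g=cv2.inRange(hsv,(40,70,40),(88,255,255)); g[:130]=0; ys,xs=np.nonzero(g[:320,150:400]); print('green',len(xs),xs.mean()+150 if len(xs) else '',ys.mean() if len(xs) else '')
E
```

```text
pics/t6.png 258 234 236 3 [[0.481, 0.196], [0.473, 0.196]]
pics/t6.png 264 235 235 1 [[0.478, 0.179], [0.476, 0.179]]
green 17 253.47058823529412 183.2941176470588
```

Call:
jog_arm --hand '[0.06,0.06,0.06,0.06,0.06]' --pt "0 0 0.004" --pt "0 0 0" --pt "0 0 0" --pt "0 0 0" --pt "0 0 0" --yaw '[0,0,0,0,0]'

```text
time_s: 12.05
position: [0.5006, 0.1445, 0.0793]
tool_rot: [[-1.0, -0.025, -0.0], [-0.025, 1.0, -0.0], [0.0, -0.0, -1.0]]
ft_force: [-0.5, -0.1, 1.5]
grip_width: 0.06
gripper_force: 0.8
```

```bash
python3 - <<'E'
from h import *
im=snap('scene','s9.png')
cv2.imwrite('pics/m9.png',cv2.resize(im[100:250,150:320],None,fx=4,fy=4,interpolation=cv2.INTER_CUBIC)[:,:,::-1])
E
```

```text
(no output)
```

View pics/m9.png

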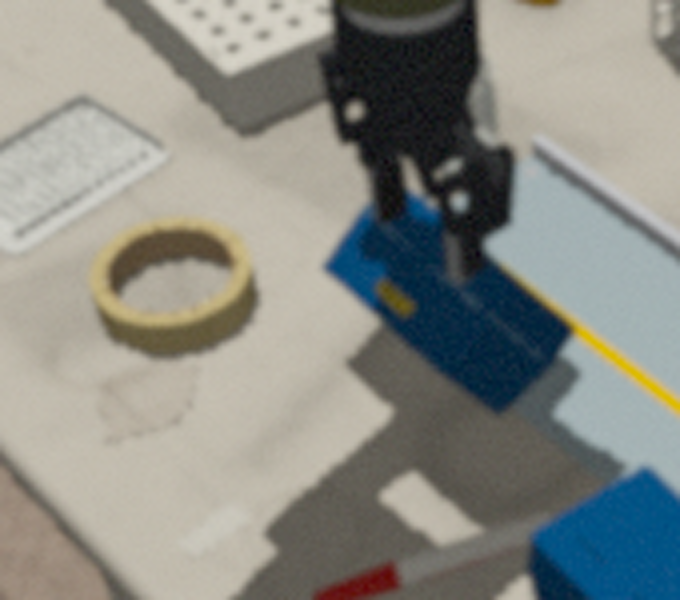

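Box A stands tilted about 58°. Its front edge is at (325,262)–(500,412), and the tips are on the upper part of the front face. The tape and marker are untouched, so I push on over.

Call:
jog_arm --hand '[0.06,0.06,0.06,0.06,0.06]' --pt "0.005 0 0.001" --pt "0.005 0 0" --pt "0.005 0 0" --pt "0.005 0 0" --pt "0.005 0 0" --yaw '[0,0,0,0,0]'

```text
time_s: 12.72
position: [0.5259, 0.1445, 0.0803]
tool_rot: [[-1.0, -0.025, -0.0], [-0.025, 1.0, 0.0], [0.0, 0.0, -1.0]]
ft_force: [-0.7, 0.1, 1.0]
grip_width: 0.0601
gripper_force: 0.1
```

```bash
cat >> h.py <<'E'
def proj(P,name='scene'):
    c=env.calibration(name); K=np.array([[c['fx'],0,c['cx']],[0,c['fy'],c['cy']],[0,0,1]]); R=np.array(c['rotation']).T
    return cv2.projectPoints(np.atleast_2d(np.array(P,float)),R,-R@np.array(c['position']),K,np.array([c['k1'],0,0,0,0.]))[0].reshape(-1,2)
def green(im,pt):
    hsv=cv2.cvtColor(im,cv2.COLOR_RGB2HSV); g=cv2.inRange(hsv,(40,70,30),(90,255,255)); u,v=proj(pt)[0].astype(int)
    ys,xs=np.nonzero(g[v-25:v+25,u-25:u+25]); print('stamp spot',u,v,'green px',len(xs),(xs.mean()+u-25,ys.mean()+v-25) if len(xs) else '','rgb',im[v-3:v+4,u-3:u+4].reshape(-1,3).mean(0).round())
E
python3 - <<'E'
from h import *
im=snap('scene','s10.png'); green(im,[.506,.145,.047]); snap('top','t7.png'); cols('pics/t7.png')
# image row profile of blue extents in scene
hsv=cv2.cvtColor(im,cv2.COLOR_RGB2HSV); m=cv2.inRange(hsv,(98,110,20),(125,255,255)); m[:130]=0; m[205:,270:]=0
c=max(cv2.findContours(m[:,180:310],cv2.RETR_EXTERNAL,cv2.CHAIN_APPROX_NONE)[0],key=cv2.contourArea); print(cv2.approxPolyDP(c,3,True).reshape(-1,2)+[180,0])
E
```

```text
stamp spot 260 177 green px 41 (np.float64(253.9512195121951), np.float64(183.1951219512195)) rgb [ 6. 40. 65.]
pics/t7.png 258 222 225 4 [[0.515, 0.196], [0.504, 0.196]]
pics/t7.png 264 224 225 2 [[0.509, 0.179], [0.504, 0.179]]
[[250 146]
 [235 163]
 [275 201]
 [292 183]
 [277 163]
 [272 166]
 [269 156]]
```

Call:
jog_arm --hand '[0.06,0.06,0.06,0.06,0.06]' --pt "0 0 0.02" --pt "0 0 0.03" --pt "-0.04 -0.03 0.02" --pt "-0.06 -0.06 0" --pt "-0.06 -0.06 0" --yaw '[0,0,0,0,0]'

```text
time_s: 13.45
position: [0.3958, 0.0253, 0.1505]
tool_rot: [[-1.0, -0.026, 0.001], [-0.026, 1.0, -0.0], [-0.001, -0.0, -1.0]]
ft_force: [-0.3, -0.9, -0.6]
grip_width: 0.0598
gripper_force: 0.0
```

Call:
jog_arm --hand '[0.06,0.06,0.06,0.06,0.06]' --pt "-0.02 -0.06 0" --pt "-0.01 -0.027 0" --pt "0 0 -0.05" --pt "0 0 -0.05" --pt "0 0 0" --yaw '[0,0,0,0,0]'

```text
time_s: 14.08
position: [0.3658, -0.0595, 0.0488]
tool_rot: [[-1.0, -0.025, -0.006], [-0.025, 1.0, 0.003], [0.006, 0.003, -1.0]]
ft_force: [-0.1, 0.2, 0.9]
grip_width: 0.0602
gripper_force: 0.0
```

```bash
python3 - <<'E'
from h import *
im=snap('scene','s11.png'); green(im,[.506,.145,.047]); snap('top','t8.png'); cols('pics/t8.png',z=.09)
hsv=cv2.cvtColor(im,cv2.COLOR_RGB2HSV); m=cv2.inRange(hsv,(98,110,20),(125,255,255)); m[:130]=0
c=max(cv2.findContours(m[:,180:284],cv2.RETR_EXTERNAL,cv2.CHAIN_APPROX_NONE)[0],key=cv2.contourArea); print((cv2.approxPolyDP(c,3,True).reshape(-1,2)+[180,0]).tolist())
print('pred top face corners',proj([[.505,.206,.09],[.508,.084,.09],[.578,.084,.09],[.575,.206,.09]]).round().tolist(),'bottom',proj([[.505,.206,.005],[.508,.084,.005]]).round().tolist())
E
```

```text
stamp spot 260 177 green px 6 (np.float64(262.3333333333333), np.float64(189.66666666666666)) rgb [58. 58. 39.]
pics/t8.png 258 205 226 22 [[0.558, 0.191], [0.497, 0.191]]
pics/t8.png 264 205 227 23 [[0.558, 0.175], [0.494, 0.174]]
pics/t8.png 270 205 227 19 [[0.558, 0.158], [0.494, 0.158]]
pics/t8.png 276 205 227 17 [[0.557, 0.142], [0.494, 0.141]]
pics/t8.png 282 205 227 21 [[0.557, 0.125], [0.494, 0.125]]
pics/t8.png 288 204 227 24 [[0.56, 0.109], [0.494, 0.109]]
pics/t8.png 294 204 227 24 [[0.56, 0.092], [0.493, 0.092]]
[[282, 254]]
pred top face corners [[242.0, 150.0], [277.0, 177.0], [300.0, 163.0], [266.0, 138.0]] bottom [[246.0, 177.0], [278.0, 203.0]]
```

Box A stands, with its top spanning x 0.494–0.558. Next is box B, the same way.

Call:
jog_arm --hand '[0.06,0.06,0.06,0.06,0.06]' --pt "0 -0.034 -0.015" --pt "0.005 0 -0.018" --pt "0.015 0 0" --pt "0.012 0 0" --pt "0.007 0 0" --yaw '[0,0,0,0,0]'

```text
time_s: 14.8
position: [0.4075, -0.0944, 0.0185]
tool_rot: [[-1.0, -0.026, 0.002], [-0.026, 1.0, -0.001], [-0.002, -0.001, -1.0]]
ft_force: [-2.0, -0.4, 0.8]
grip_width: 0.06
gripper_force: 0.8
```

Call:
jog_arm --hand '[0.06,0.06,0.06,0.06,0.06]' --pt "0.005 0 0" --pt "0.005 0 0" --pt "0.004 0 0" --pt "0.003 0 0" --pt "0 0 0" --yaw '[0,0,0,0,0]'

```text
time_s: 15.42
position: [0.4222, -0.094, 0.0171]
tool_rot: [[-1.0, -0.026, -0.003], [-0.026, 1.0, 0.001], [0.003, 0.001, -1.0]]
ft_force: [-7.5, -2.1, 4.4]
grip_width: 0.06
gripper_force: 3.8
```

```bash
python3 - <<'E'
from h import *
im=snap('scene','s12.png'); green(im,[.506,.145,.047]); snap('top','t9.png'); edge('pics/t0.png',346,376,-.093); edge('pics/t9.png',346,376,-.093)
E
```

```text
stamp spot 260 177 green px 0  rgb [97. 93. 79.]
pics/t0.png 30 rear x 0.4986 yaw -3.03
pics/t9.png 25 rear x 0.5165 yaw 0.11
```

Call:
jog_arm --hand '[0.06,0.06,0.06,0.06,0.06]' --pt "0.001 0 0.004" --pt "0.003 0 0.008" --pt "0.004 0 0.008" --pt "0.005 0 0.008" --pt "0.006 0 0.006" --yaw '[0,0,0,0,0]'

```text
time_s: 16.15
position: [0.443, -0.0942, 0.052]
tool_rot: [[-1.0, -0.025, 0.001], [-0.025, 1.0, -0.0], [-0.001, -0.0, -1.0]]
ft_force: [-0.4, 0.5, -0.4]
grip_width: 0.0601
gripper_force: 0.3
```

```bash
python3 - <<'E'
from h import *
snap('top','t10.png'); cols('pics/t10.png',338,388,6,z=.063)
E
```

```text
pics/t10.png 344 214 219 6 [[0.534, -0.045], [0.517, -0.045]]
pics/t10.png 362 214 214 1 [[0.533, -0.096], [0.531, -0.095]]
pics/t10.png 368 213 216 4 [[0.536, -0.112], [0.525, -0.112]]
pics/t10.png 374 213 219 7 [[0.536, -0.129], [0.516, -0.129]]
pics/t10.png 380 213 222 10 [[0.536, -0.146], [0.508, -0.145]]
```

Call:
jog_arm --hand '[0.06,0.06,0.06,0.06,0.06]' --pt "0.005 0 0.004" --pt "0.005 0 0.003" --pt "0.006 0 0.003" --pt "0.006 0 0.003" --pt "0.006 0 0.003" --yaw '[0,0,0,0,0]'

```text
time_s: 16.82
position: [0.4703, -0.0937, 0.0681]
tool_rot: [[-1.0, -0.025, -0.001], [-0.025, 1.0, 0.001], [0.001, 0.001, -1.0]]
ft_force: [-5.6, 1.8, 9.7]
grip_width: 0.06
gripper_force: 5.4
```

```bash
python3 - <<'E'
from h import *
snap('top','t11.png'); cols('pics/t11.png',338,388,6,z=.055)
E
```

Call:
jog_arm --hand '[0.06,0.06,0.06,0.06,0.06]' --pt "0.003 0 0.004" --pt "0.007 0 0.004" --pt "0.007 0 0.002" --pt "0.007 0 0.001" --pt "0.006 0 0.001" --yaw '[0,0,0,0,0]'

```text
time_s: 17.5
position: [0.501, -0.0942, 0.0793]
tool_rot: [[-1.0, -0.025, 0.0], [-0.025, 1.0, -0.0], [-0.0, -0.0, -1.0]]
ft_force: [0.3, 0.0, 0.3]
grip_width: 0.06
gripper_force: 0.1
```

```bash
python3 - <<'E'
from h import *
snap('top','t12.png'); cols('pics/t12.png',338,388,6,z=.08)
im=snap('scene','s13.png'); green(im,[.511,-.093,.047]); green(im,[.506,.145,.047])
E
```

```text
stamp spot 332 234 green px 0  rgb [ 7. 44. 70.]
stamp spot 260 177 green px 165 (np.float64(256.75757575757575), np.float64(178.61212121212122)) rgb [58. 87. 76.]
```

Box A shows 165 green pixels at (257,179), so it looks like the stamped one. I continue tipping box B.

```bash
cat >> h.py <<'E'
def polyB(im,u0,u1,v0,v1):
    hsv=cv2.cvtColor(im,cv2.COLOR_RGB2HSV); m=cv2.inRange(hsv,(98,100,15),(125,255,255)); k=np.zeros_like(m); k[v0:v1,u0:u1]=m[v0:v1,u0:u1]
    for c in cv2.findContours(k,cv2.RETR_EXTERNAL,cv2.CHAIN_APPROX_NONE)[0]:
        if cv2.contourArea(c)>80: print(cv2.contourArea(c),cv2.approxPolyDP(c,2.5,True).reshape(-1,2).tolist())
def boxpts(th,piv,y,yaw=1.3):
    t=np.radians(th); P=[]
    for yy in(.061,-.061):
        for x,z in((-.085,-.005),(-.085,.065),(0,.065),(0,-.005)):
            X=x*np.cos(t)+z*np.sin(t); Z=-x*np.sin(t)+z*np.cos(t); P.append([piv+X-yy*np.sin(np.radians(yaw)),y+yy,Z+.005])
    return proj(P).round().astype(int).tolist()
E
python3 - <<'E'
from h import *
im=cv2.imread('pics/s13.png')[:,:,::-1].copy(); polyB(im,270,390,180,310)
for th in(0,30,45,60,85): print(th,'L fb,ft,bt,bb R..',boxpts(th,.515,-.094))
E
```

```text
1773.5 [[311, 206], [300, 224], [336, 256], [347, 262], [362, 248], [365, 238], [349, 225], [340, 234], [336, 231], [337, 211], [323, 204], [322, 210], [315, 214]]
391.0 [[270, 197], [277, 200], [295, 188], [294, 180], [270, 180]]
0 L fb,ft,bt,bb R.. [[285, 252], [283, 232], [314, 211], [314, 232], [324, 287], [325, 267], [356, 244], [353, 264]]
30 L fb,ft,bt,bb R.. [[287, 238], [299, 210], [325, 206], [313, 232], [328, 272], [342, 244], [366, 238], [353, 265]]
45 L fb,ft,bt,bb R.. [[291, 229], [309, 201], [329, 207], [313, 232], [333, 264], [352, 234], [370, 238], [352, 265]]
60 L fb,ft,bt,bb R.. [[297, 220], [319, 195], [333, 208], [312, 232], [339, 254], [362, 227], [373, 239], [352, 265]]
85 L fb,ft,bt,bb R.. [[310, 208], [334, 190], [335, 214], [312, 232], [352, 241], [376, 221], [375, 245], [352, 264]]
```

Call:
jog_arm --hand '[0.06,0.06,0.06,0.06,0.06]' --pt "0.005 0 0" --pt "0.005 0 0" --pt "0.005 0 0" --pt "0.006 0 0" --pt "0.006 0 0" --yaw '[0,0,0,0,0]'

```text
time_s: 18.23
position: [0.5278, -0.0942, 0.0792]
tool_rot: [[-1.0, -0.025, -0.0], [-0.025, 1.0, 0.0], [0.0, 0.0, -1.0]]
ft_force: [0.7, 0.5, 0.0]
grip_width: 0.06
gripper_force: 0.0
```

```bash
python3 - <<'E'
from h import *
im=snap('scene','s14.png'); polyB(im,270,390,180,310)
E
```

```text
2018.0 [[322, 199], [306, 218], [314, 231], [348, 261], [368, 241], [364, 227], [357, 221], [348, 227], [345, 223], [347, 211], [332, 200], [324, 208]]
388.5 [[270, 197], [276, 200], [295, 188], [294, 180], [270, 180]]
```

Call:
jog_arm --hand '[0.06,0.06,0.06,0.06,0.06]' --pt "0.006 0 0" --pt "0.006 0 0" --pt "0.004 0 0" --pt "0 0 0" --pt "0 0 0" --yaw '[0,0,0,0,0]'

```text
time_s: 18.9
position: [0.5433, -0.0941, 0.0793]
tool_rot: [[-1.0, -0.025, -0.0], [-0.025, 1.0, 0.0], [0.0, 0.0, -1.0]]
ft_force: [0.2, 0.1, 0.2]
grip_width: 0.0603
gripper_force: 0.0
```

Call:
jog_arm --hand '[0.06,0.06,0.06,0.06,0.06]' --pt "0 0 0.02" --pt "0 0 0.03" --pt "-0.05 0.01 0.02" --pt "-0.06 0.01 0" --pt "-0.06 0 0" --yaw '[0,0,0,0,0]'

```text
time_s: 19.52
position: [0.3715, -0.0735, 0.1494]
tool_rot: [[-1.0, -0.026, 0.0], [-0.026, 1.0, -0.0], [-0.0, -0.0, -1.0]]
ft_force: [-0.0, -0.6, -0.1]
grip_width: 0.0598
gripper_force: 0.0
```

```bash
python3 - <<'E'
from h import *
im=snap('scene','s15.png'); polyB(im,290,390,180,310); polyB(im,225,305,120,205); green(im,[.511,-.093,.047]); green(im,[.506,.145,.047])
snap('top','t13.png'); cols('pics/t13.png',338,388,6,z=.09); cols('pics/t13.png',252,306,6,z=.09)
E
```

```text
2451.0 [[332, 194], [312, 210], [314, 229], [348, 260], [368, 246], [370, 222]]
115.5 [[289, 163], [291, 175], [286, 186], [289, 192], [295, 188], [293, 167]]
stamp spot 332 234 green px 0  rgb [ 7. 40. 65.]
stamp spot 260 177 green px 4 (np.float64(267.0), np.float64(174.75)) rgb [26. 28. 29.]
pics/t13.png 344 201 224 24 [[0.566, -0.045], [0.5, -0.044]]
pics/t13.png 350 201 224 24 [[0.566, -0.062], [0.5, -0.06]]
pics/t13.png 356 201 224 20 [[0.566, -0.078], [0.5, -0.077]]
pics/t13.png 362 201 224 19 [[0.566, -0.094], [0.5, -0.093]]
pics/t13.png 368 201 224 20 [[0.566, -0.111], [0.5, -0.109]]
pics/t13.png 374 201 224 24 [[0.566, -0.127], [0.5, -0.126]]
pics/t13.png 380 201 223 23 [[0.565, -0.144], [0.502, -0.142]]
pics/t13.png 258 204 226 23 [[0.561, 0.191], [0.497, 0.191]]
pics/t13.png 264 204 227 24 [[0.56, 0.175], [0.494, 0.174]]
pics/t13.png 270 204 227 20 [[0.56, 0.158], [0.494, 0.158]]
pics/t13.png 276 204 227 19 [[0.56, 0.142], [0.494, 0.141]]
pics/t13.png 282 204 227 22 [[0.56, 0.125], [0.494, 0.125]]
pics/t13.png 288 204 227 24 [[0.56, 0.109], [0.494, 0.109]]
pics/t13.png 294 204 227 24 [[0.56, 0.092], [0.493, 0.092]]
```

Box B also stands and shows no green, so box A is the stamped one. I move in behind the front of box A and push it back.

Call:
jog_arm --hand '[0.06,0.06,0.06,0.06,0.06]' --pt "0 0.055 0" --pt "0.015 0.055 0" --pt "0.02 0.055 -0.02" --pt "0.02 0.053 -0.03" --pt "0.01 0 -0.03" --yaw '[0,0,0,0,0]'

```text
time_s: 20.25
position: [0.4387, 0.1457, 0.0692]
tool_rot: [[-1.0, -0.03, 0.002], [-0.03, 1.0, 0.0], [-0.002, 0.0, -1.0]]
ft_force: [-0.9, 0.1, 1.0]
grip_width: 0.0599
gripper_force: 0.0
```

Call:
jog_arm --hand '[0.06,0.06,0.06,0.06,0.06]' --pt "0 0 -0.03" --pt "0 0 -0.012" --pt "0.015 0 0" --pt "0.012 0 0" --pt "0.007 0 0" --yaw '[0,0,0,0,0]'

```text
time_s: 20.88
position: [0.4729, 0.1424, 0.0286]
tool_rot: [[-1.0, -0.025, 0.001], [-0.025, 1.0, 0.0], [-0.001, 0.0, -1.0]]
ft_force: [0.3, 0.4, 0.8]
grip_width: 0.06
gripper_force: 0.0
```

```bash
python3 - <<'E'
from h import *
im=snap('scene','s16.png'); polyB(im,225,305,120,205); green(im,[.506,.145,.047])
snap('top','t14.png'); cols('pics/t14.png',252,306,6,z=.09)
E
```

```text
1214.0 [[260, 142], [257, 149], [260, 159], [269, 163], [268, 190], [265, 193], [276, 200], [294, 189], [293, 167], [270, 146]]
stamp spot 260 177 green px 59 (np.float64(258.6271186440678), np.float64(178.52542372881356)) rgb [24. 28. 27.]
pics/t14.png 258 204 209 6 [[0.561, 0.191], [0.544, 0.191]]
pics/t14.png 264 204 208 5 [[0.56, 0.175], [0.547, 0.175]]
pics/t14.png 270 204 208 5 [[0.56, 0.158], [0.546, 0.158]]
pics/t14.png 276 204 208 5 [[0.56, 0.142], [0.546, 0.142]]
pics/t14.png 282 204 207 4 [[0.56, 0.125], [0.549, 0.125]]
pics/t14.png 288 204 205 2 [[0.56, 0.109], [0.554, 0.109]]
pics/t14.png 294 204 214 11 [[0.56, 0.092], [0.529, 0.092]]
```

Call:
jog_arm --hand '[0.06,0.06,0.06,0.06,0.06]' --pt "0.005 0 0" --pt "0.005 0 0" --pt "0.006 0 0" --pt "0.006 0 0" --pt "0.006 0.001 0" --yaw '[0,0,0,0,0]'

```text
time_s: 21.6
position: [0.5001, 0.1435, 0.028]
tool_rot: [[-1.0, -0.025, -0.001], [-0.025, 1.0, -0.0], [0.001, -0.0, -1.0]]
ft_force: [-1.6, -1.1, 1.3]
grip_width: 0.0603
gripper_force: 0.8
```

```bash
python3 - <<'E'
from h import *
im=snap('scene','s17.png'); polyB(im,225,320,110,205)
snap('top','t15.png'); cols('pics/t15.png',252,306,6,z=.09)
E
```

```text
1000.5 [[268, 141], [270, 153], [279, 158], [279, 172], [271, 177], [271, 187], [267, 190], [280, 197], [297, 186], [298, 162]]
pics/t15.png 294 199 203 5 [[0.573, 0.092], [0.56, 0.092]]
```

Call:
jog_arm --hand '[0.06,0.06,0.06,0.06,0.06]' --pt "0.007 0 0" --pt "0.007 0 0" --pt "0.007 0.001 0" --pt "0.007 0 0" --pt "0.007 0 0" --yaw '[0,0,0,0,0]'

```text
time_s: 22.32
position: [0.5354, 0.1445, 0.0281]
tool_rot: [[-1.0, -0.025, 0.0], [-0.025, 1.0, 0.0], [-0.0, 0.0, -1.0]]
ft_force: [-1.1, -0.5, 1.8]
grip_width: 0.0601
gripper_force: 0.8
```

```bash
python3 - <<'E'
from h import *
im=snap('scene','s18.png'); polyB(im,225,340,100,205)
snap('top','t16.png'); cols('pics/t16.png',252,306,4,z=.09)
E
```

```text
131.0 [[339, 198], [332, 194], [319, 204], [339, 204]]
911.5 [[280, 135], [282, 145], [291, 150], [291, 164], [284, 169], [279, 183], [290, 190], [308, 179], [310, 158]]
pics/t16.png 292 184 185 2 [[0.615, 0.098], [0.61, 0.098]]
```

Call:
jog_arm --hand '[0.06,0.06,0.06,0.06,0.06]' --pt "0.007 0 0" --pt "0.007 0 0" --pt "0.006 0.001 0" --pt "0.006 0 0" --pt "0.005 0 0" --yaw '[0,0,0,0,0]'

```text
time_s: 23.05
position: [0.5663, 0.1455, 0.028]
tool_rot: [[-1.0, -0.025, -0.0], [-0.025, 1.0, -0.0], [0.0, -0.0, -1.0]]
ft_force: [-1.4, 0.1, 1.0]
grip_width: 0.06
gripper_force: 0.8
```

```bash
python3 - <<'E'
from h import *
for f,a,b in(('s16',(276,200),(294,189)),('s17',(280,197),(297,186)),('s18',(290,190),(308,179))): print(f,onz('scene',[a,b],.005).round(3)[:,:2].tolist())
im=snap('scene','s19.png'); polyB(im,225,340,90,205)
snap('top','t17.png'); cols('pics/t17.png',252,306,3,z=.09)
E
```

```text
s16 [[0.51, 0.096], [0.565, 0.095]]
s17 [[0.524, 0.097], [0.577, 0.098]]
s18 [[0.556, 0.099], [0.613, 0.098]]
137.5 [[339, 198], [332, 194], [316, 204], [339, 204]]
847.0 [[290, 130], [293, 139], [302, 146], [300, 158], [294, 163], [289, 176], [301, 183], [317, 173], [318, 149]]
```

Call:
jog_arm --hand '[0.06,0.06,0.06,0.06,0.06]' --pt "0.003 0 0" --pt "0.003 0 0" --pt "0.003 0 0" --pt "0 0 0" --pt "0 0 0" --yaw '[0,0,0,0,0]'

```text
time_s: 23.78
position: [0.575, 0.1455, 0.028]
tool_rot: [[-1.0, -0.025, 0.0], [-0.025, 1.0, -0.0], [-0.0, -0.0, -1.0]]
ft_force: [-0.8, -0.6, -0.3]
grip_width: 0.0601
gripper_force: 0.2
```

```bash
python3 - <<'E'
from h import *
im=snap('scene','s20.png'); polyB(im,225,340,90,205)
for a,b in(((301,183),(317,173)),): print('s19',onz('scene',[a,b],.005).round(3)[:,:2].tolist())
print(env.observe()['ft_force'])
E
```

```text
140.5 [[339, 198], [332, 194], [317, 204], [339, 204]]
838.0 [[294, 129], [296, 137], [305, 144], [304, 157], [296, 163], [296, 171], [291, 174], [302, 182], [319, 173], [321, 148]]
s19 [[0.591, 0.099], [0.644, 0.099]]
[ 0.15246436 -0.23357597 -0.23789211]
```

Call:
jog_arm --hand '[0.06,0.06,0.06,0.06,0.06]' --pt "-0.02 0 0" --pt "-0.05 0 0" --pt "-0.06 0 0.01" --pt "-0.05 0 0.05" --pt "-0.05 0 0.05" --yaw '[0,0,0,0,0]'

```text
time_s: 24.45
position: [0.3551, 0.1454, 0.1275]
tool_rot: [[-1.0, -0.025, -0.0], [-0.025, 1.0, -0.0], [0.0, -0.0, -1.0]]
ft_force: [-0.2, 1.0, 0.9]
grip_width: 0.0598
gripper_force: 0.0
```

Call:
jog_arm --hand '[0.06,0.06,0.06,0.06,0.06]' --pt "-0.01 0.055 0.03" --pt "-0.02 0.06 0" --pt "-0.02 0.06 0" --pt "0 0.04 0" --pt "0 0 0" --yaw '[0,0,0,0,0]'

```text
time_s: 25.08
position: [0.3068, 0.3602, 0.1559]
tool_rot: [[-1.0, -0.029, 0.001], [-0.029, 1.0, 0.001], [-0.001, 0.001, -1.0]]
ft_force: [0.6, -0.6, -0.7]
grip_width: 0.06
gripper_force: 0.0
```

```bash
python3 - <<'E'
from h import *
im=snap('scene','s21.png'); polyB(im,225,345,90,205); green(im,[.594,.145,.047])
t=snap('top','t18.png'); cols('pics/t18.png',256,300,6,z=.09); cols('pics/t18.png',344,384,12,z=.09)
hsv=cv2.cvtColor(t,cv2.COLOR_RGB2HSV); y=cv2.inRange(hsv,(18,110,90),(35,255,255))
for c in(248,254,270,285,296,304,312):
    r=np.nonzero(y[190:212,c])[0]; print('yel',c,(r.min()+190,r.max()+190) if len(r) else None, onz('top',[[c,190+r.min()-.5]],.005)[0].round(4)[:2] if len(r) else '')
print('rail rows',[ (r, t[r,310].tolist()) for r in range(168,180,2)])
E
```

```text
153.0 [[344, 202], [332, 194], [318, 204]]
1540.0 [[287, 127], [269, 140], [272, 159], [278, 165], [274, 151], [284, 152], [295, 167], [292, 176], [302, 183], [320, 170], [319, 149]]
stamp spot 289 160 green px 189 (np.float64(284.07936507936506), np.float64(162.14814814814815)) rgb [48. 73. 71.]
pics/t18.png 256 174 197 24 [[0.645, 0.198], [0.577, 0.197]]
pics/t18.png 262 174 197 24 [[0.645, 0.181], [0.577, 0.18]]
pics/t18.png 268 174 197 24 [[0.644, 0.164], [0.577, 0.164]]
pics/t18.png 274 173 197 20 [[0.647, 0.148], [0.577, 0.147]]
pics/t18.png 280 173 197 21 [[0.647, 0.131], [0.577, 0.131]]
pics/t18.png 286 173 196 24 [[0.647, 0.114], [0.579, 0.114]]
pics/t18.png 292 173 196 24 [[0.646, 0.098], [0.579, 0.098]]
pics/t18.png 344 201 224 24 [[0.566, -0.045], [0.5, -0.044]]
pics/t18.png 356 201 224 20 [[0.566, -0.078], [0.5, -0.077]]
pics/t18.png 368 201 224 20 [[0.566, -0.111], [0.5, -0.109]]
pics/t18.png 380 201 223 23 [[0.565, -0.144], [0.502, -0.142]]
yel 248 (np.int64(201), np.int64(203)) [0.5822 0.2324]
yel 254 (np.int64(201), np.int64(203)) [0.5821 0.2148]
yel 270 (np.int64(191), np.int64(201)) [0.6111 0.168 ]
yel 285 (np.int64(200), np.int64(201)) [0.584  0.1239]
yel 296 (np.int64(200), np.int64(201)) [0.5837 0.0918]
yel 304 (np.int64(199), np.int64(201)) [0.5864 0.0684]
yel 312 (np.int64(199), np.int64(201)) [0.5861 0.0451]
rail rows [(168, [167, 168, 168]), (170, [116, 122, 121]), (172, [140, 152, 152]), (174, [150, 161, 161]), (176, [150, 162, 159]), (178, [147, 159, 159])]
```

Box A is standing with its stamp visible at (284,162). By both views and the finger contact, its leaning top edge is right at the yellow line's far edge (about 0.5835 against 0.584). There is about 5 mm to the rail, so a further small push of about 3 mm is needed.

Call:
jog_arm --hand '[0.06,0.06,0.06,0.06,0.06]' --pt "0.02 -0.04 0" --pt "0.02 -0.06 0" --pt "0.02 -0.06 0" --pt "0.03 -0.055 -0.02" --pt "0.03 0 -0.03" --yaw '[0,0,0,0,0]'

```text
time_s: 25.8
position: [0.4266, 0.1431, 0.1075]
tool_rot: [[-1.0, -0.018, 0.003], [-0.018, 1.0, -0.0], [-0.003, -0.0, -1.0]]
ft_force: [0.2, 0.8, -0.2]
grip_width: 0.0599
gripper_force: 0.0
```

Call:
jog_arm --hand '[0.06,0.06,0.06,0.06,0.06]' --pt "0.04 0 -0.04" --pt "0.03 0 -0.038" --pt "0.03 0 0" --pt "0.025 0 0" --pt "0.01 0 0" --yaw '[0,0,0,0,0]'

```text
time_s: 26.42
position: [0.561, 0.146, 0.0291]
tool_rot: [[-1.0, -0.023, 0.0], [-0.023, 1.0, -0.0], [-0.0, -0.0, -1.0]]
ft_force: [0.7, 0.0, -0.1]
grip_width: 0.0599
gripper_force: 0.0
```

Call:
jog_arm --hand '[0.06,0.06,0.06,0.06,0.06]' --pt "0.006 0 0" --pt "0.004 0 0" --pt "0.003 0 0" --pt "0.002 0 0" --pt "0.002 0 0" --yaw '[0,0,0,0,0]'

```text
time_s: 27.05
position: [0.5769, 0.1475, 0.029]
tool_rot: [[-1.0, -0.025, -0.001], [-0.025, 1.0, -0.0], [0.001, 0.0, -1.0]]
ft_force: [-2.5, 0.8, 0.9]
grip_width: 0.0598
gripper_force: 0.8
```

```bash
python3 - <<'E'
from h import *
im=snap('scene','s22.png'); polyB(im,260,345,90,192)
print(env.observe()['ft_force'])
E
```

```text
853.5 [[293, 129], [305, 143], [303, 156], [296, 161], [296, 171], [291, 174], [304, 181], [320, 171], [322, 148]]
[-1.90694096 -0.16074097  1.75076284]
```

Call:
jog_arm --hand '[0.06,0.06,0.06,0.06,0.06]' --pt "0.001 0 0" --pt "0.001 0 0" --pt "0 0 0" --pt "0 0 0" --pt "0 0 0" --yaw '[0,0,0,0,0]'

```text
time_s: 27.72
position: [0.5792, 0.1474, 0.029]
tool_rot: [[-1.0, -0.025, 0.0], [-0.025, 1.0, 0.0], [-0.0, 0.0, -1.0]]
ft_force: [-1.2, 0.3, 0.6]
grip_width: 0.0598
gripper_force: 0.4
```

Call:
jog_arm --hand '[0.06,0.06,0.06,0.06,0.06]' --pt "-0.01 0 0" --pt "-0.05 0 0" --pt "-0.06 0 0.01" --pt "-0.05 0 0.05" --pt "-0.05 0 0.05" --yaw '[0,0,0,0,0]'

```text
time_s: 28.35
position: [0.3686, 0.1473, 0.1283]
tool_rot: [[-1.0, -0.025, -0.001], [-0.025, 1.0, -0.0], [0.001, -0.0, -1.0]]
ft_force: [0.6, 0.1, 1.1]
grip_width: 0.06
gripper_force: 0.0
```

Call:
jog_arm --hand '[0.06,0.06,0.06,0.06,0.06]' --pt "-0.01 0.055 0.03" --pt "-0.02 0.06 0" --pt "-0.03 0.06 0" --pt "-0.03 0.06 0" --pt "-0.02 0.06 0" --yaw '[0,0,0,0,0]'

```text
time_s: 28.98
position: [0.2638, 0.4334, 0.1572]
tool_rot: [[-1.0, -0.026, 0.001], [-0.026, 1.0, 0.0], [-0.001, 0.0, -1.0]]
ft_force: [1.3, 0.0, 0.1]
grip_width: 0.0602
gripper_force: 0.0
```

```bash
python3 - <<'E'
from h import *
im=snap('scene','s23.png'); polyB(im,225,345,90,205); green(im,[.596,.145,.047])
t=snap('top','t19.png'); cols('pics/t19.png',256,300,6,z=.09)
# sub-pixel edges along columns: blue-ness (B-R) half-level crossings
for f in('t18','t19'):
    a=cv2.imread(f'pics/{f}.png').astype(float); bl=(a[:,:,0]-a[:,:,2])[165:215,284:296].mean(1); hi=bl[15:25].mean()
    yl=(a[:,:,2]-a[:,:,0])[185:215,302:316].mean(1)
    def cross(p,l): return [round(i+(l-p[i])/(p[i+1]-p[i]),2) for i in range(len(p)-1) if (p[i]-l)*(p[i+1]-l)<0]
    e=[165+x for x in cross(bl,hi/2)]; y=[185+x for x in cross(yl,yl.max()/2)]
    print(f,'blue rows',e,'->x z.005',onz('top',[[290,r] for r in e],.005)[:,0].round(4),'z.09',onz('top',[[290,r] for r in e],.09)[:,0].round(4),'yellow',y,onz('top',[[309,r] for r in y],.005)[:,0].round(4))
E
```

```text
154.0 [[344, 202], [332, 194], [318, 204]]
1542.5 [[287, 127], [270, 139], [273, 159], [279, 165], [274, 152], [278, 148], [294, 161], [296, 172], [292, 175], [304, 182], [321, 169], [320, 148]]
stamp spot 289 159 green px 187 (np.float64(284.903743315508), np.float64(161.8181818181818)) rgb [51. 75. 68.]
pics/t19.png 256 173 196 24 [[0.648, 0.198], [0.58, 0.197]]
pics/t19.png 262 173 196 24 [[0.647, 0.181], [0.58, 0.18]]
pics/t19.png 268 173 196 24 [[0.647, 0.164], [0.58, 0.164]]
pics/t19.png 274 172 196 20 [[0.65, 0.148], [0.58, 0.147]]
pics/t19.png 280 172 195 20 [[0.65, 0.131], [0.582, 0.131]]
pics/t19.png 286 172 196 25 [[0.649, 0.114], [0.579, 0.114]]
pics/t19.png 292 172 196 25 [[0.649, 0.098], [0.579, 0.098]]
t18 blue rows [np.float64(172.25), np.float64(196.9)] ->x z.005 [0.6649 0.5915] z.09 [0.6472 0.578 ] yellow [np.float64(198.64), np.float64(201.45)] [0.5858 0.5775]
t19 blue rows [np.float64(171.45), np.float64(195.96)] ->x z.005 [0.6673 0.5943] z.09 [0.6494 0.5807] yellow [np.float64(198.64), np.float64(201.47)] [0.5858 0.5775]
```

```bash
python3 - <<'E'
from h import *
im=cv2.imread('pics/s23.png')
o,d=ray(env.calibration('scene'),[[270,139],[273,159],[287,127],[302,183],[320,148],[321,169]])
for n,p,dd in zip('FLtop FLbot RLtop FRbot RRtop RRbot'.split(),[.2,.2,.2,.09,.09,.09],d):
    t=(p-o[1])/dd[1]; print(n,'at y',p,(o+t*dd).round(4))
def model(bx,lean,y=.147,yaw=1.3):
    t=np.radians(lean);out=[]
    for yy in(.061,-.061):
        for x,z in((0,0),(0,.085),(.07,.085),(.07,0)):
            out.append([bx-yy*.023+x*np.cos(t)-z*np.sin(t),y+yy,.005+x*np.sin(t)+z*np.cos(t)])
    return proj(out).round(1).tolist()
for l in(2,5,8): print(l,'L fb ft rt rb R..',model(.594,l))
a=cv2.imread('pics/t19.png').astype(int); print('top profile',[(r,a[r,258:268].mean(0).round().tolist()) for r in range(190,201)])
E
```

```text
FLtop at y 0.2 [0.5823 0.2    0.0851]
FLbot at y 0.2 [0.587  0.2    0.0178]
RLtop at y 0.2 [0.6359 0.2    0.0932]
FRbot at y 0.09 [0.5868 0.09   0.0148]
RRtop at y 0.09 [0.644  0.09   0.0924]
RRbot at y 0.09 [0.6487 0.09   0.0221]
2 L fb ft rt rb R.. [[273.0, 160.2], [270.2, 134.5], [292.3, 121.7], [294.0, 147.4], [305.8, 185.1], [304.6, 159.5], [326.9, 145.4], [326.9, 171.1]]
5 L fb ft rt rb R.. [[273.0, 160.2], [268.7, 135.4], [290.8, 121.4], [293.9, 146.3], [305.8, 185.1], [303.2, 160.5], [325.5, 145.2], [326.9, 170.0]]
8 L fb ft rt rb R.. [[273.0, 160.2], [267.3, 136.4], [289.2, 121.2], [293.7, 145.3], [305.8, 185.1], [301.7, 161.5], [324.0, 145.0], [326.8, 169.0]]
top profile [(190, [115.0, 83.0, 53.0]), (191, [114.0, 82.0, 51.0]), (192, [114.0, 83.0, 52.0]), (193, [114.0, 83.0, 53.0]), (194, [112.0, 82.0, 51.0]), (195, [112.0, 82.0, 51.0]), (196, [105.0, 79.0, 53.0]), (197, [83.0, 71.0, 57.0]), (198, [71.0, 73.0, 64.0]), (199, [75.0, 85.0, 83.0]), (200, [70.0, 103.0, 110.0])]
```

A closer look at the top profile puts the box's lean-forward top edge about 4 mm short of the line (the shaded base is visible in rows 197–198). Its rear is still 6–9 mm off the rail, so I push about 5 mm more while watching the force.

Call:
jog_arm --hand '[0.06,0.06,0.06,0.06,0.06]' --pt "0.04 -0.055 0" --pt "0.04 -0.06 0" --pt "0.04 -0.06 0" --pt "0.02 -0.06 -0.02" --pt "0.02 -0.053 -0.03" --yaw '[0,0,0,0,0]'

```text
time_s: 29.7
position: [0.4104, 0.1668, 0.1089]
tool_rot: [[-1.0, -0.024, 0.003], [-0.024, 1.0, 0.0], [-0.003, 0.0, -1.0]]
ft_force: [1.9, 1.0, -0.8]
grip_width: 0.0604
gripper_force: 0.0
```

Call:
jog_arm --hand '[0.06,0.06,0.06,0.06,0.06]' --pt "0.04 0 -0.04" --pt "0.03 0 -0.038" --pt "0.03 0 0" --pt "0.03 0 0" --pt "0.01 0 0" --yaw '[0,0,0,0,0]'

```text
time_s: 30.32
position: [0.5508, 0.1685, 0.0307]
tool_rot: [[-1.0, -0.024, 0.001], [-0.024, 1.0, -0.0], [-0.001, -0.0, -1.0]]
ft_force: [-0.7, -0.3, -0.5]
grip_width: 0.06
gripper_force: 0.0
```

Call:
jog_arm --hand '[0.06,0.06,0.06,0.06,0.06]' --pt "0 -0.021 0" --pt "0.012 0 0" --pt "0.01 0 0" --pt "0.005 0 0" --pt "0.003 0 0" --yaw '[0,0,0,0,0]'

```text
time_s: 30.95
position: [0.5799, 0.1485, 0.0308]
tool_rot: [[-1.0, -0.026, -0.001], [-0.026, 1.0, -0.0], [0.001, -0.0, -1.0]]
ft_force: [-1.8, 0.7, 1.2]
grip_width: 0.0599
gripper_force: 0.8
```

Call:
jog_arm --hand '[0.06,0.06,0.06,0.06,0.06]' --pt "0.001 0 0" --pt "0.001 0 0" --pt "0.001 0 0" --pt "0 0 0" --pt "0 0 0" --yaw '[0,0,0,0,0]'

```text
time_s: 31.58
position: [0.583, 0.1482, 0.0309]
tool_rot: [[-1.0, -0.025, 0.0], [-0.025, 1.0, 0.0], [-0.0, 0.0, -1.0]]
ft_force: [-0.5, 0.1, -0.1]
grip_width: 0.0601
gripper_force: 0.2
```

```bash
python3 - <<'E'
from h import *
im=snap('scene','s24.png'); polyB(im,260,345,90,192); print(env.observe()['ft_force'])
E
```

```text
862.0 [[296, 127], [298, 134], [307, 140], [305, 154], [299, 158], [298, 170], [293, 173], [305, 180], [322, 170], [324, 146]]
[-1.60011658  0.0319506   0.44351796]
```

Call:
jog_arm --hand '[0.06,0.06,0.06,0.06,0.06]' --pt "0 0 0" --pt "0 0 0" --pt "0 0 0" --pt "0.001 0 0" --pt "0.001 0 0" --yaw '[0,0,0,0,0]'

```text
time_s: 32.25
position: [0.585, 0.1482, 0.0309]
tool_rot: [[-1.0, -0.025, -0.0], [-0.025, 1.0, -0.0], [0.0, -0.0, -1.0]]
ft_force: [-0.8, 0.4, -0.4]
grip_width: 0.0596
gripper_force: 0.4
```

Call:
jog_arm --hand '[0.06,0.06,0.06,0.06,0.06]' --pt "0 0 0" --pt "0 0 0" --pt "0 0 0" --pt "0 0 0" --pt "0.001 0 0" --yaw '[0,0,0,0,0]'

```text
time_s: 32.88
position: [0.5858, 0.1482, 0.0309]
tool_rot: [[-1.0, -0.025, -0.0], [-0.025, 1.0, -0.0], [0.0, -0.0, -1.0]]
ft_force: [-1.3, -0.4, 0.5]
grip_width: 0.0602
gripper_force: 0.7
```

Call:
jog_arm --hand '[0.06,0.06,0.06,0.06,0.06]' --pt "-0.01 0 0" --pt "-0.05 0 0" --pt "-0.06 0 0.01" --pt "-0.05 0 0.05" --pt "-0.05 0 0.05" --yaw '[0,0,0,0,0]'

```text
time_s: 33.5
position: [0.3754, 0.1482, 0.1301]
tool_rot: [[-1.0, -0.025, -0.001], [-0.025, 1.0, -0.0], [0.001, -0.0, -1.0]]
ft_force: [1.2, -0.2, 1.4]
grip_width: 0.0602
gripper_force: 0.0
```

Call:
jog_arm --hand '[0.06,0.06,0.06,0.06,0.06]' --pt "-0.01 0.055 0.03" --pt "-0.02 0.06 0" --pt "-0.03 0.06 0" --pt "-0.03 0.06 0" --pt "-0.02 0.06 0" --yaw '[0,0,0,0,0]'

```text
time_s: 34.12
position: [0.2705, 0.4342, 0.159]
tool_rot: [[-1.0, -0.026, 0.001], [-0.026, 1.0, 0.0], [-0.001, 0.0, -1.0]]
ft_force: [0.9, -0.3, -0.1]
grip_width: 0.0598
gripper_force: 0.0
```

```bash
python3 - <<'E'
from h import *
im=snap('scene','s25.png'); polyB(im,225,345,90,205); green(im,[.598,.145,.047])
t=snap('top','t20.png'); a=t[:,:,::-1].astype(int)
print('A front',[(r,a[r,258:268].mean(0).round().tolist()) for r in range(190,203)])
print('A rear',[(r,a[r,258:268].mean(0).round().tolist()) for r in range(165,176)])
print('board ref rear',[(r,a[r,305:312].mean(0).round().tolist()) for r in range(165,176)])
print('rows->x z.09',onz('top',[[263,r] for r in(194,195,196,197)],.09)[:,0].round(4),'z.005',onz('top',[[263,r] for r in(194,195,196,197,198)],.005)[:,0].round(4),'z.096 rear',onz('top',[[263,r] for r in(169,170,171)],.096)[:,0].round(4))
# bystanders: differences between first and last top images
b=cv2.imread('pics/t0.png').astype(int); d=(np.abs(b-a).max(2)>45).astype(np.uint8); d[300:]=0
for c in cv2.findContours(d,cv2.RETR_EXTERNAL,cv2.CHAIN_APPROX_SIMPLE)[0]:
    if cv2.contourArea(c)>12: print('changed',cv2.boundingRect(c))
E
```

```text
152.0 [[344, 202], [332, 194], [318, 204]]
1525.5 [[289, 126], [272, 138], [275, 157], [281, 164], [276, 150], [278, 147], [287, 150], [298, 166], [295, 175], [305, 181], [323, 168], [322, 147]]
stamp spot 290 159 green px 184 (np.float64(287.08152173913044), np.float64(160.84782608695653)) rgb [55. 81. 61.]
A front [(190, [114.0, 83.0, 53.0]), (191, [114.0, 83.0, 54.0]), (192, [114.0, 83.0, 54.0]), (193, [111.0, 81.0, 52.0]), (194, [102.0, 78.0, 57.0]), (195, [78.0, 70.0, 58.0]), (196, [74.0, 75.0, 67.0]), (197, [90.0, 92.0, 85.0]), (198, [104.0, 108.0, 102.0]), (199, [107.0, 124.0, 123.0]), (200, [89.0, 149.0, 160.0]), (201, [49.0, 170.0, 190.0]), (202, [42.0, 174.0, 194.0])]
A rear [(165, [140.0, 154.0, 158.0]), (166, [139.0, 153.0, 157.0]), (167, [140.0, 155.0, 158.0]), (168, [143.0, 153.0, 157.0]), (169, [145.0, 146.0, 144.0]), (170, [136.0, 122.0, 105.0]), (171, [120.0, 92.0, 63.0]), (172, [116.0, 82.0, 51.0]), (173, [116.0, 83.0, 52.0]), (174, [116.0, 83.0, 50.0]), (175, [116.0, 82.0, 51.0])]
board ref rear [(165, [139.0, 153.0, 156.0]), (166, [138.0, 150.0, 154.0]), (167, [148.0, 154.0, 155.0]), (168, [169.0, 171.0, 168.0]), (169, [163.0, 163.0, 160.0]), (170, [120.0, 120.0, 118.0]), (171, [120.0, 121.0, 112.0]), (172, [150.0, 151.0, 138.0]), (173, [159.0, 160.0, 146.0]), (174, [159.0, 159.0, 147.0]), (175, [160.0, 160.0, 148.0])]
rows->x z.09 [0.587  0.5842 0.5814 0.5786] z.005 [0.601  0.598  0.5951 0.5921 0.5892] z.096 rear [0.6561 0.6533 0.6504]
changed (208, 293, 17, 7)
changed (119, 286, 26, 14)
changed (255, 227, 50, 34)
changed (340, 226, 46, 32)
changed (338, 199, 48, 28)
changed (252, 169, 51, 32)
```

The box's leaning top edge is now at about 0.5855, against 0.583 for the line, and its base is about 10 mm past. It stands clear of the rail, box B and the bystanders are unchanged, and the arm is clear, so I hand in.

```bash
python3 -c "
from rig import env
print(env.close_job())"
```

```text
the job is handed in; nothing more can be done
None
```

I tipped both boxes onto their backs on the board, pushed the stamped one (the left box) back past the yellow line, and handed the job in at about 34 s. It still stands, its leaning top edge about 2 mm past the line, which is about as fine as I could measure; the unstamped box stands where it was tipped, and nothing else appears to have moved.

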